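# Probe readings on painted plaster fragments

## Robot

A 7-joint arm with a two-finger parallel gripper is mounted at the origin on the work surface. World frame = base frame: x ahead of the robot, y to its left, z up, the work surface at z = 0. Lengths are in m, angles in rad, forces in N, time in s.
With the tool pointing down it reaches from about 0.4 to 0.875 m from the base axis. Payload 6.5 kg.
Tool frame: the origin (TCP) lies at the very end of the fingers, on their centre line; the grasp point (between the pads) lies 19 mm behind it; z points along the fingers, y is the line along which they close (so a half turn about z gives the same grasp; the last joint's range is limited). The gripper opens to 85 mm and grips with 20 to 120 N. Pads are 22 mm wide; open, the fingers measure 114 mm over their backs; the gripper's body (76 mm by 85 mm) begins 54 mm behind the grasp point. The pads swing forward as they close: fully open they stand 13 mm farther back than shut.
Start: joints at [-1.207, 0.536, -0.004, 1.538, 0.003, 1.067, -0.071], TCP at [0.271, 0.591, 0.231] pointing down, gripper open.
Joint ranges: [-2.7, 2.7], [-0.37, 2.16], [-1.27, 1.26], [0.24, 2.4], [-1.31, 4.45], [0.19, 1.91], [-2.76, 2.76]. Speed limits (rad/s): [2.39, 2.39, 3.14, 3.14, 3.14, 3.14, 3.14].

## Interface

Orientations are given as [roll, pitch, yaw] about the fixed x, y, z axes, in that order (R = Rz(yaw) Ry(pitch) Rx(roll)).
In Python, from station import manip, grab_frame, calibration gives the robot as it stands.
- The arm moves only by the tool step_arm, never from a script. Its argument "steps" is a list of rows, each an object with "offset": the shift along the tool's x, y, z normalised to -1 to 1, where 1 is 0.3 m, a list of three; "twist": the turn, a rotation vector about the tool's x, y, z normalised to -1 to 1, where 1 is pi rad, a list of three. A call has exactly 8 rows; each row is the pose to reach, as a shift and turn from the pose commanded when the call began, along the tool's axes at that moment, turning the shorter way round; what a row does not reach only later rows make up. A row lasts 1/8 s, in which the tool goes at most 62.5 mm and 10.7 degrees, less where a joint would pass 70% of its speed; a pose out of reach is approached as far as the arm can. A call with a number of a shift or a turn outside -1 to 1 is refused whole. A call with a gripper value outside its range is refused whole. "gripper" is the opening, from 0 (shut) to 1 (fully open), set as the call begins (left out, the last holds). The fingers move at their own pace and stop on an object; "squeeze" is the grip in N (left out, the last holds). Time passes only in rows, so rows that repeat a pose let the fingers close, or fill a call up. It gives the time, the measured TCP pose, the force, the opening and the grip force at its end, in the units of the state.
- manip.state(): the state, without advancing time (a new reading comes with each control period).
- grab_frame(name): name is "scene" or "top" or "wrist"; returns (picture, depth): 384x512x3 uint8, red, green, blue; 384x512 float32, m along the optical axis (not along the pixel's ray), 0 where there is no reading.
- calibration(name): a dict with "fx", "fy", "cx", "cy" (pixels), "world_to_cam" (4x4, takes a point from world to camera coordinates); the wrist camera has in their place "tool_from_camera" (4x4, takes a point from camera to tool coordinates, whose origin is the TCP and whose axes are the flange's). Camera axes: x right, y down, z forward; pixel columns grow to the right and rows downward; lengths in m; the calibration is good to about 2 mm. A picture is of the moment at which its call begins: read the wrist's pose just before it. calibration takes no time and is no camera call.
- manip.close_job(): hands the job in; it is judged then, once.
The state is a dict: "clock": time; "joint_pos": joint angles; "qd": joint speeds; "joint_efforts": joint torques, N m; "eef_pos": TCP position; "orientation": TCP orientation; "ft_force": force on the tool from outside, world axes, zero at the start; "ft_torque": the same for the moment, N m; "gripper_width": finger opening in m; "finger_force": force on a finger pad.
Only numpy, scipy, OpenCV 4.12 (cv2) and the standard library are available. Lean on these libraries where they do the work, as an engineer would, in place of code of your own. Each camera call takes 0.05 s, during which the arm holds its last target. There are 200 camera calls.

## Task

Take a probe reading of every fragment of painted plaster in the grey crate, in this order, passing over any that are not there: small round, square, large round, oblong. For each one, lift it out of the crate, lay it face up on the stage's sliding carriage, slide the carriage by its knob until the fragment's marked spot is right under the fixed probe tip and leave it lying still there for two seconds, then put it away flat and face up on the floor of the shallow wooden tray, none on top of another. When all are put away, leave the empty carriage slid fully home, against the stop farthest from the probe; do not bump the probe or shift the bottle, beaker or brush.

Things in the scene. Friction and masses are not known exactly. Their poses are not given: they have to be found in the camera images.
- small_round: small round fragment of painted plaster, a disc 36 mm across; its spot lies 8 mm from the centre along its +x. 24 mm thick, painted face up (+z), origin at the centre of its underside; 25 to 160 g. May be absent.
- small_round_spot (a point): the dark marked spot, 7 mm across, on the painted top face of the small round fragment
- square: square fragment, 44 x 44 mm; spot 11 mm along its +x and 8 mm along its +y from the centre. 24 mm thick, painted face up (+z), origin at the centre of its underside; 25 to 160 g. May be absent.
- square_spot (a point): the dark marked spot, 7 mm across, on the painted top face of the square fragment
- large_round: large round fragment, a disc 60 mm across; spot 16 mm from the centre along its +x. 24 mm thick, painted face up (+z), origin at the centre of its underside; 25 to 160 g. May be absent.
- large_round_spot (a point): the dark marked spot, 7 mm across, on the painted top face of the large round fragment
- oblong: oblong fragment, 68 mm along its x by 48 mm along its y; spot 18 mm along its +x and 10 mm along its -y from the centre. 24 mm thick, painted face up (+z), origin at the centre of its underside; 25 to 160 g. May be absent.
- oblong_spot (a point): the dark marked spot, 7 mm across, on the painted top face of the oblong fragment
- crate: fixed grey plastic crate 252 x 252 mm, walls 50 mm high and 4 mm thick; origin at the centre of its underside, x and y along its sides. Floor 5 mm up; a black rubber kerb 24 mm wide and 8 mm above the floor runs round the inside of the walls, so the flat floor is 196 x 196 mm and fragments on it can never touch the walls
- tray: fixed shallow wooden tray 252 x 252 mm, about the same footprint as the crate but without walls: floor 5 mm up, 196 x 196 mm, with a flat kerb 28 mm wide standing 8 mm above the floor (13 mm above the table) all round; origin at the centre of its underside. Crate and tray stand on either side of the reading stage, either way round
- carriage (a joint): position of the stage's sliding carriage in m: 0 = home, against the stop at the stage's -y end, clear of the probe; 0.14 = the other stop. It slides along the stage's +y (point bed's y axis), with about 1.5 N of friction, and stays where it is left. With the carriage at 0 the probe tip is 110 mm beyond the bed's centre
- bed (a point): centre of the carriage's flat top surface (30 mm above the table); its x and y axes are the stage's, z up; it moves with the carriage. The bed is 104 (x) x 104 (y) mm inside a kerb 6 mm high and 8 mm wide
- knob (a point): grip point on the carriage's upright black knob, 20 mm in diameter and 42 mm tall, standing 100 mm to the -x (robot's) side of the bed's centre; the point is on the knob's axis, 25 mm above the bed surface, the knob's top 42 mm above it
- tip (a point): the point of the fixed probe, 64 mm above the table, 10 mm above a fragment lying on the bed; in line (stage x) with the bed's centre
- probe: the fixed probe: a cone with its point at the point tip, widening to 16 mm at 105 mm above the table, a black head 28 mm across up to 155 mm, and an arm 22 mm wide at 124 to 146 mm above the table running to a 24 mm column 118 mm to the +x side of the tip, 152 mm tall. Origin on the table, at the stage's centre, 40 mm to the -y side of the tip. It must not be bumped
- bottle: bystander: amber bottle with a blue cap, 60 mm across, 130 mm tall, origin under its centre
- beaker: bystander: empty glass beaker, 64 mm across, 75 mm tall, origin under its centre
- brush: bystander: a brush lying on the table near the robot, origin under its middle
Mind the look-alikes: they are no part of the job. Leave any blue or green look-alike of the small_round alone.

How it is judged:
On the way, in this order (a step that is already met when the one before it is completed fails the run):
1. the small round fragment lies face up on the carriage, let go, its marked spot within 6 mm of straight under the probe tip, still for one second (horizontal distance between small_round_spot and tip below 0.006 m and z of small_round in the frame of bed between -0.004 and 0.004 m and angle between small_round's own z axis and vertical below 0.1 rad and contact force between small_round and the fingers below 0.3 N and linear speed of small_round below 0.01 m/s), for 1 s.
2. the square fragment lies face up on the carriage, let go, its marked spot within 6 mm of straight under the probe tip, still for one second (horizontal distance between square_spot and tip below 0.006 m and z of square in the frame of bed between -0.004 and 0.004 m and angle between square's own z axis and vertical below 0.1 rad and contact force between square and the fingers below 0.3 N and linear speed of square below 0.01 m/s), for 1 s.
3. the large round fragment lies face up on the carriage, let go, its marked spot within 6 mm of straight under the probe tip, still for one second (horizontal distance between large_round_spot and tip below 0.006 m and z of large_round in the frame of bed between -0.004 and 0.004 m and angle between large_round's own z axis and vertical below 0.1 rad and contact force between large_round and the fingers below 0.3 N and linear speed of large_round below 0.01 m/s), for 1 s.
4. the oblong fragment lies face up on the carriage, let go, its marked spot within 6 mm of straight under the probe tip, still for one second (horizontal distance between oblong_spot and tip below 0.006 m and z of oblong in the frame of bed between -0.004 and 0.004 m and angle between oblong's own z axis and vertical below 0.1 rad and contact force between oblong and the fingers below 0.3 N and linear speed of oblong below 0.01 m/s), for 1 s.
At the end, for the whole second after the job is handed in: Every fragment present lies flat (within 0.1 rad) and face up on the tray's floor, inside the kerb, not on a kerb or another fragment (underside within 4 mm of the floor), and the carriage is within 8 mm of its home stop (x of small_round in the frame of tray between -0.098 and 0.098 m and y of small_round in the frame of tray between -0.098 and 0.098 m and z of small_round in the frame of tray between 0.001 and 0.009 m and angle between each of small_round, square, large_round, oblong's own z axis and vertical below 0.1 rad and x of square in the frame of tray between -0.098 and 0.098 m and y of square in the frame of tray between -0.098 and 0.098 m and z of square in the frame of tray between 0.001 and 0.009 m and x of large_round in the frame of tray between -0.098 and 0.098 m and y of large_round in the frame of tray between -0.098 and 0.098 m and z of large_round in the frame of tray between 0.001 and 0.009 m and x of oblong in the frame of tray between -0.098 and 0.098 m and y of oblong in the frame of tray between -0.098 and 0.098 m and z of oblong in the frame of tray between 0.001 and 0.009 m and value of joint carriage below 0.008 m); the robot touches nothing.
It fails at once if the probe is bumped (more than 5 N) (contact force between probe and anything else above 5 N).
It fails at once if the bottle is moved more than 20 mm (distance of bottle from where it was at the start of the episode above 0.02 m).
It fails at once if the beaker is moved more than 20 mm (distance of beaker from where it was at the start of the episode above 0.02 m).
It fails at once if the brush is moved more than 20 mm (distance of brush from where it was at the start of the episode above 0.02 m).
Of small_round, square, large_round, oblong only 2 to 3 are there at a start; the rules pass over those that are not, and their reading is None.
At some moment in a run one of small_round, square, large_round, oblong may be knocked a few centimetres aside while the robot is not near it.
It also fails if it takes over 210 s, if anything falls off the work surface, if the arm or the gripper's body presses on something with over 40 N, if the wrist force passes 120 N, or if a joint passes its speed limit or range.

## Working session

There is one attempt and no reset: what is moved stays moved. The work goes in short steps, Python scripts to look and compute and a tool call to move; the robot and the scene stay as the last step left them, time stands still between calls to the robot, and variables do not carry over. Pictures are saved under pics/ and viewed, at most 14 in all, crops included, and the job is handed in when it is done.

Besides the shell and the picture viewer there is one more tool, called after "Emit:" in YAML: its name, and indented under it one key for each argument. step_arm: Moves the arm, as the interface text tells. Its arguments: {"type":"object","properties":{"steps":{"type":"array","items":{"type":"object","properties":{"offset":{"type":"array","items":{"type":"number"}},"twist":{"type":"array","items":{"type":"number"}}}}},"gripper":{"type":"number"},"squeeze":{"type":"number"}},"required":["steps"]}

```bash
mkdir -p pics; ls
cat > h.py <<'E'
import numpy as np, cv2
from station import manip, grab_frame, calibration
from scipy.spatial.transform import Rotation as R
def save(n,im): cv2.imwrite(f'pics/{n}.png', im[:,:,::-1])
def tool():
    s=manip.state(); T=np.eye(4); T[:3,:3]=R.from_euler('xyz',s['orientation']).as_matrix(); T[:3,3]=s['eef_pos']; return T
def cam(name,T=None):
    c=calibration(name); K=(c['fx'],c['fy'],c['cx'],c['cy'])
    W=(tool() if T is None else T)@np.array(c['tool_from_camera']) if name=='wrist' else np.linalg.inv(np.array(c['world_to_cam']))
    return K,W
def ray(K,W,u,v,z):
    d=W[:3,:3]@np.array([(u-K[2])/K[0],(v-K[3])/K[1],1.]); o=W[:3,3]
    return o+d*(z-o[2])/d[2]
def depthpt(K,W,u,v,d): return (W@np.array([(u-K[2])/K[0]*d,(v-K[3])/K[1]*d,d,1]))[:3]
E
python3 - <<'E'
from h import *
print(manip.state())
a,d=grab_frame('top'); b,e=grab_frame('scene')
np.savez('f0.npz',a=a,d=d,b=b,e=e)
save('top0',a); save('scene0',b)
for n in('top','scene','wrist'): print(n,calibration(n))
E
```

```text
pics
{'clock': 0.0, 'joint_pos': array([-1.20721334,  0.53718005, -0.00444601,  1.53887719,  0.0026003 ,
        1.06731667, -0.07121039]), 'qd': array([-0.00103025, -0.00104434,  0.00078106,  0.00122339,  0.00202971,
        0.00095192,  0.0001506 ]), 'joint_efforts': array([-6.26596648e-04, -5.83415365e+01,  1.04831971e+00, -2.59114623e+01,
        1.23153086e-02,  9.33759293e-03,  1.46469461e-05]), 'eef_pos': array([0.27058323, 0.59029577, 0.23040245]), 'orientation': array([-3.13982170e+00,  1.26632410e-04,  2.71187783e+00]), 'ft_force': array([0.396865  , 0.52582982, 0.06966446]), 'ft_torque': array([-0.01648388,  0.00658094,  0.00141052]), 'finger_force': 0.0, 'gripper_width': 0.085087854772342}
top {'fx': 366.15393901502523, 'fy': 366.15393901502523, 'cx': 254.0358192657227, 'cy': 195.75168721604638, 'world_to_cam': array([[ 0.0263117 , -0.99936646, -0.02396616, -0.01035057],
       [-0.99220515, -0.0231869 , -0.12243904,  0.56205812],
       [ 0.12180576,  0.02700092, -0.99218663,  0.89968387],
       [ 0.        ,  0.        ,  0.        ,  1.        ]])}
scene {'fx': 370.89808462054884, 'fy': 370.89808462054884, 'cx': 256.46555213672946, 'cy': 193.3919916397338, 'world_to_cam': array([[ 0.84196971,  0.5395145 , -0.00333333, -0.47736546],
       [ 0.43508646, -0.68262617, -0.5871297 , -0.2196055 ],
       [-0.31904041,  0.49289514, -0.80948601,  1.15866339],
       [ 0.        ,  0.        ,  0.        ,  1.        ]])}
wrist {'fx': 289.3594399462256, 'fy': 289.3594399462256, 'cx': 255.96150154962643, 'cy': 190.73447784350333, 'tool_from_camera': array([[-2.05245853e-04, -9.45786791e-01, -3.24788089e-01,
         8.35445750e-02],
       [ 9.99999790e-01,  5.37870093e-06, -6.47600455e-04,
        -4.21819127e-04],
       [ 6.14238895e-04, -3.24788154e-01,  9.45786592e-01,
        -1.40764677e-01],
       [ 0.00000000e+00,  0.00000000e+00,  0.00000000e+00,
         1.00000000e+00]])}
```

View pics/top0.png

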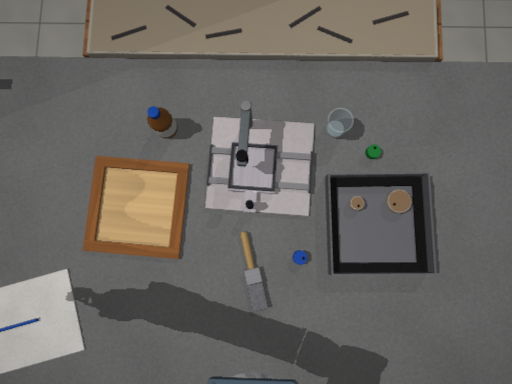

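View pics/scene0.png

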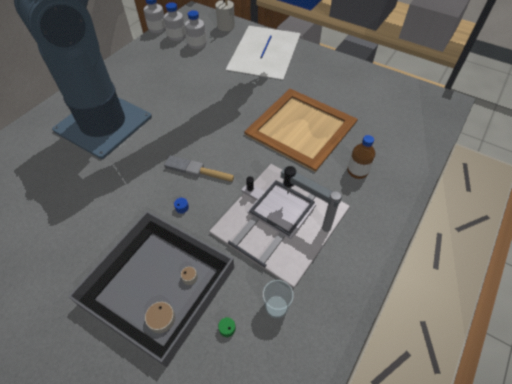

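The top view shows the tray at left (137,207), the stage in the middle with probe head at (242,157) and knob at (250,204), and the crate at right (380,225).

What could be taken for the small round:
- tan disc in the crate at (358,203): the small round
- tan disc in the crate at (400,202): the large round
- blue disc at (300,257) and green disc at (374,152): look-alikes outside the crate, to be left alone

No square or oblong is visible. I'll measure next and check the choice in a close crop.

```bash
cat >> h.py <<'E'
def rects(m,amin=30):
    cs,_=cv2.findContours(m.astype(np.uint8),cv2.RETR_EXTERNAL,cv2.CHAIN_APPROX_NONE)
    return [c for c in cs if cv2.contourArea(c)>amin]
def frags(im,box):
    "tan fragments in box=(u0,v0,u1,v1): centre, radius, dark-spot centre (px)"
    u0,v0,u1,v1=box; h=cv2.cvtColor(im,cv2.COLOR_RGB2HSV); m=np.zeros(im.shape[:2],np.uint8)
    m[v0:v1,u0:u1]=((h[...,0]<22)&(h[...,1]>55)&(h[...,2]>70))[v0:v1,u0:u1]; out=[]
    for c in rects(m):
        (x,y),r=cv2.minEnclosingCircle(c); k=np.zeros_like(m); cv2.drawContours(k,[cv2.convexHull(c)],-1,1,-1)
        M=cv2.moments(k,True); cx,cy=M['m10']/M['m00'],M['m01']/M['m00']
        g=im.sum(2).astype(float); ke=cv2.erode(k,np.ones((3,3))); med=np.median(g[k>0])
        w=np.where(ke>0,np.clip(.7*med-g,0,None),0); Y,X=np.mgrid[:m.shape[0],:m.shape[1]]
        s=(np.sum(w*X)/w.sum(),np.sum(w*Y)/w.sum()) if w.sum()>0 else None
        out.append((cx,cy,r,s))
    return out
E
python3 - <<'E'
from h import *
f=np.load('f0.npz'); 
for im,d,n,box in((f['a'],f['d'],'top',(335,180,425,270)),(f['b'],f['e'],'scene',(90,230,230,350))):
    K,W=cam(n); print(n,'cam',W[:3,3])
    for cx,cy,r,s in frags(im,box):
        print(np.round([cx,cy,r],1),s,'depthpt',depthpt(K,W,cx,cy,d[int(cy),int(cx)]).round(4),'z29',ray(K,W,cx,cy,.029).round(4), ray(K,W,*s,.029).round(4) if s else 0)
a=f['a']; c=cv2.resize(a[170:280,320:440],None,fx=5,fy=5,interpolation=cv2.INTER_CUBIC); save('crop1',c)
K,W=cam('top')
for nm,u,v in(('knob',250,204),('probehead',242,157),('bedc',253,167),('traycorner',97,157),('stagecorner',214,118),('bottle',162,122),('beaker',338,126),('crate floor',375,240),('tray floor',137,207),('kerb',93,207)):
    print(nm,depthpt(K,W,u,v,f['d'][v,u]).round(3))
E
```

```text
top cam [ 0.44836262 -0.02160393  0.9612241 ]
[357.  202.5   6.3] (np.float64(358.1415019762846), np.float64(205.58339920948615)) depthpt [ 0.5517 -0.2585  0.0289] z29 [ 0.5517 -0.2585  0.029 ] [ 0.5438 -0.2613  0.029 ]
[399.4 200.5  11.5] (np.float64(393.9690586695228), np.float64(203.75270736641676)) depthpt [ 0.5594 -0.3661  0.0273] z29 [ 0.5592 -0.3655  0.029 ] [ 0.5507 -0.3516  0.029 ]
scene cam [ 0.86713508 -0.46346242  0.80739368]
[158.6 315.1  14. ] (np.float64(159.78921244209133), np.float64(307.2074784910655)) depthpt [ 0.5571 -0.365   0.0281] z29 [ 0.5574 -0.3651  0.029 ] [ 0.5483 -0.3511  0.029 ]
[187.7 273.1   7. ] (np.float64(184.5564744287269), np.float64(272.269640914037)) depthpt [ 0.5495 -0.2585  0.0288] z29 [ 0.5495 -0.2585  0.029 ] [ 0.5422 -0.2608  0.029 ]
knob [0.537 0.012 0.071]
probehead [0.634 0.03  0.156]
bedc [0.637 0.008 0.032]
traycorner [0.66  0.427 0.012]
stagecorner [0.773 0.118 0.011]
bottle [0.733 0.234 0.094]
beaker [ 0.759 -0.216  0.005]
crate floor [ 0.458 -0.31   0.005]
tray floor [0.529 0.313 0.004]
kerb [0.525 0.427 0.012]
```

View pics/crop1.png

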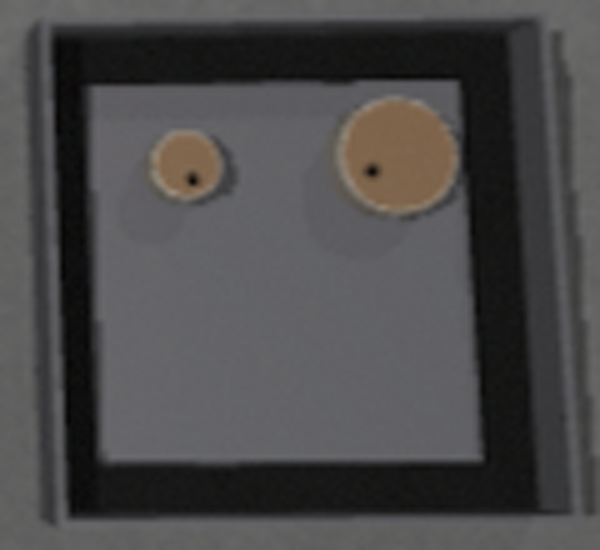

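The crop confirms it: the small round is at crop (186,165) with its spot at (193,180), and the large round is at (400,155) with its spot at (372,170). There is no square or oblong. Next is the stage geometry.

```bash
cat > stage.py <<'E'
from h import *
f=np.load('f0.npz')
K,W=cam('top'); a,d=f['a'],f['d']
V,U=np.mgrid[:384,:512]; P=np.stack([(U-K[2])/K[0]*d,(V-K[3])/K[1]*d,d],-1)@W[:3,:3].T+W[:3,3]
x,y,z=P[...,0],P[...,1],P[...,2]; ok=(d>0)
roi=ok&(x>.48)&(x<.8)&(abs(y)<.18)
h=cv2.cvtColor(a,cv2.COLOR_RGB2HSV)
plate=roi&(h[...,2]>130)&(h[...,1]<40)
c=max(rects(plate),key=cv2.contourArea); pts=np.array([ray(K,W,*q[0],.011)[:2] for q in np.vstack(rects(plate))],np.float32)
print('plate',cv2.minAreaRect(pts),cv2.boxPoints(cv2.minAreaRect(pts)).round(3).tolist())
car=roi&(z>.024)&(z<.045)&(x>.57)
big=max(rects(car),key=cv2.contourArea); pts=np.array([ray(K,W,*q[0],.036)[:2] for q in big],np.float32)
r=cv2.minAreaRect(pts); print('carriage',r, 'z med',np.median(z[car]))
kn=roi&(z>.06)&(x<.56); print('knob',x[kn].mean(),y[kn].mean(),np.median(z[kn]),kn.sum())
hd=roi&(z>.15)&(x<.68); print('head',x[hd].mean(),y[hd].mean(),hd.sum())
co=roi&(z>.14)&(x>.72); print('col',x[co].mean(),y[co].mean(),co.sum())
wood=(h[...,0]<25)&(h[...,1]>90)&ok&(y>.15)&(x<.68)&(z<.03)
b=max(rects(wood),key=cv2.contourArea); print('tray',cv2.minAreaRect(np.array([ray(K,W,*q[0],.013)[:2] for q in b],np.float32)))
for nm,mk in(('bottle',ok&(z>.03)&(y>.15)&(x>.68)&(x<.8)),('beaker',ok&(z>.03)&(y<-.12)&(y>-.28)&(x>.68)),('brush',ok&(z>.006)&(z<.05)&(abs(y)<.08)&(x>.3)&(x<.5))):
    if mk.any(): print(nm,x[mk].min(),x[mk].max(),y[mk].min(),y[mk].max(),z[mk].max())
# scene view check
K2,W2=cam('scene'); e=f['e']; P=np.stack([(U-K2[2])/K2[0]*e,(V-K2[3])/K2[1]*e,e],-1)@W2[:3,:3].T+W2[:3,3]
x,y,z=P[...,0],P[...,1],P[...,2]; m=(e>0)&(abs(y)<.1)
for nm,mk in(('knob',m&(x>.5)&(x<.56)&(z>.066)&(z<.08)),('head',m&(x>.58)&(x<.665)&(z>.15)&(z<.165)),('carz',m&(abs(x-.637)<.02)&(abs(y-.0)<.02)&(z<.05))): print('scene',nm,x[mk].mean(),y[mk].mean(),np.median(z[mk]),mk.sum())
E
python3 stage.py
```

```text
plate ((0.6474059820175171, -0.00832684338092804), (0.2707499563694, 0.24953368306159973), 87.05174255371094) [[0.515999972820282, -0.13699999451637268], [0.7649999856948853, -0.15000000596046448], [0.7789999842643738, 0.11999999731779099], [0.5299999713897705, 0.13300000131130219]]
carriage ((0.635837972164154, 0.008512448519468307), (0.11989017575979233, 0.13338223099708557), 87.07186889648438) z med 0.03093954333651
knob 0.5385153078620332 0.013462563426737083 0.07183226887252492 54
head 0.6396621156927039 0.03060401398185305 121
col 0.7442918950707482 0.024773765570690633 199
tray ((0.5309136509895325, 0.3123994469642639), (0.2538418471813202, 0.25191277265548706), 86.52088165283203)
bottle 0.7165181552275485 0.7744129721874129 0.2149535699984098 0.27267650025278156 0.13394351138494187
beaker 0.7220076487034262 1.1061768434614634 -0.2799627156198754 -0.12007357798178034 0.07843262330321132
brush 0.30025884164768546 0.47259021405946805 -0.03284227116596542 0.03528610915347234 0.02408924865330575
scene knob 0.5379974204868112 0.012915677118358424 0.06979541919147991 46
scene head 0.6386430080920791 0.03028694207877788 0.15341109195584013 95
scene carz 0.6373790651022136 -0.0002806740308692079 0.028571084409021008 211
```

```bash
cat > go.py <<'E'
import sys
from h import *
# usage: go.py x y z yawdeg [x y z yaw ...]: offsets from the present pose in move units
T=tool(); v=list(map(float,sys.argv[1:]))
s=manip.state(); print('t',round(s['clock'],2),'pos',s['eef_pos'].round(4),'yaw',round(np.degrees(s['orientation'][2]),2),'w',round(s['gripper_width'],4),'j7',s['joint_pos'][6].round(2))
for i in range(0,len(v),4):
    G=R.from_euler('xyz',[np.pi,0,np.radians(v[i+3])]).as_matrix()
    o=T[:3,:3].T@(np.array(v[i:i+3])-T[:3,3]); w=R.from_matrix(T[:3,:3].T@G).as_rotvec()
    print('offset',(o/.3).round(3).tolist(),'twist',(w/np.pi).round(4).tolist(),'mm',round(np.linalg.norm(o)*1e3))
E
python3 go.py 0.42 0.32 0.2 177  0.538 0.013 0.16 177
```

```text
t 0.1 pos [0.2706 0.5904 0.2305] yaw 155.38 w 0.0851 j7 -0.07
offset [-0.828, -0.612, 0.103] twist [-0.0005, -0.0001, -0.1201] mm 310
offset [-1.612, -1.378, 0.237] twist [-0.0005, -0.0001, -0.1201] mm 640
```

Emit:
step_arm:
  steps:
    - {"offset": [-0.828, -0.612, 0.1], "twist": [0, 0, -0.12]}
    - {"offset": [-0.828, -0.612, 0.1], "twist": [0, 0, -0.12]}
    - {"offset": [-0.828, -0.612, 0.1], "twist": [0, 0, -0.12]}
    - {"offset": [-0.828, -0.612, 0.1], "twist": [0, 0, -0.12]}
    - {"offset": [-0.828, -0.612, 0.1], "twist": [0, 0, -0.12]}
    - {"offset": [-0.828, -0.612, 0.1], "twist": [0, 0, -0.12]}
    - {"offset": [-0.828, -0.612, 0.1], "twist": [0, 0, -0.12]}
    - {"offset": [-0.828, -0.612, 0.1], "twist": [0, 0, -0.12]}
  gripper: 0.65
  squeeze: 25

```text
clock: 1.1
eef_pos: [0.4192, 0.3222, 0.2013]
orientation: [3.141, -0.0, 3.092]
ft_force: [-0.4, 0.3, 0.2]
gripper_width: 0.0553
finger_force: 0.0
```

```bash
python3 go.py 0.538 0.013 0.16 177
```

```text
t 1.1 pos [0.4192 0.3222 0.2013] yaw 177.14 w 0.0553 j7 0.77
offset [-0.447, -1.01, 0.137] twist [0.0002, -0.0001, 0.0008] mm 334
```

Emit:
step_arm:
  steps:
    - {"offset": [-0.447, -1, 0.135], "twist": [0, 0, 0]}
    - {"offset": [-0.447, -1, 0.135], "twist": [0, 0, 0]}
    - {"offset": [-0.447, -1, 0.135], "twist": [0, 0, 0]}
    - {"offset": [-0.447, -1, 0.135], "twist": [0, 0, 0]}
    - {"offset": [-0.447, -1, 0.135], "twist": [0, 0, 0]}
    - {"offset": [-0.447, -1, 0.135], "twist": [0, 0, 0]}
    - {"offset": [-0.447, -1, 0.135], "twist": [0, 0, 0]}
    - {"offset": [-0.447, -1, 0.135], "twist": [0, 0, 0]}

```text
clock: 2.1
eef_pos: [0.5379, 0.0168, 0.1609]
orientation: [3.14, -0.0, 3.093]
ft_force: [0.3, 0.1, -0.6]
gripper_width: 0.0553
finger_force: 0.0
```

```bash
python3 go.py 0.538 0.013 0.045 177
python3 - <<'E'
from h import *
a,d=grab_frame('wrist'); save('w1',a); np.savez('w1.npz',a=a,d=d,T=tool())
K,W=cam('wrist')
h=d>0; V,U=np.mgrid[:384,:512]; P=np.stack([(U-K[2])/K[0]*d,(V-K[3])/K[1]*d,d],-1)@W[:3,:3].T+W[:3,3]
x,y,z=P[...,0],P[...,1],P[...,2]; kn=h&(abs(x-.538)<.03)&(abs(y-.013)<.02)&(z>.065)&(z<.08)
print('knob',x[kn].mean(),y[kn].mean(),z[kn].mean(),kn.sum())
bd=h&(abs(x-.62)<.01)&(abs(y)<.02)&(z<.05); print('bed z',np.median(z[bd]))
E
```

```text
t 2.1 pos [0.5379 0.0168 0.1609] yaw 177.19 w 0.0553 j7 1.45
offset [-0.001, -0.013, 0.386] twist [0.0004, -0.0001, 0.0011] mm 116
knob 0.5368771382310696 0.014996826387342524 0.06978092692415626 406
bed z 0.028239736047178554
```

View pics/w1.png

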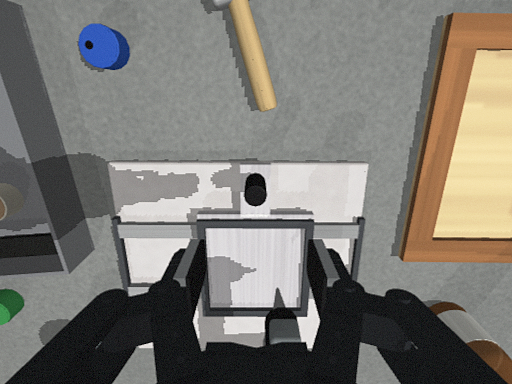

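The wrist view shows the knob at (255,190), between the fingers and clear of them. The bed is centred at (257,265) and the probe at (283,320). I'll descend and grip the knob.

Emit:
step_arm:
  steps:
    - {"offset": [0, -0.01, 0.1], "twist": [0, 0, 0]}
    - {"offset": [0, -0.01, 0.2], "twist": [0, 0, 0]}
    - {"offset": [0, -0.01, 0.3], "twist": [0, 0, 0]}
    - {"offset": [0, -0.01, 0.385], "twist": [0, 0, 0]}
    - {"offset": [0, -0.01, 0.385], "twist": [0, 0, 0]}
    - {"offset": [0, -0.01, 0.385], "twist": [0, 0, 0]}
    - {"offset": [0, -0.01, 0.385], "twist": [0, 0, 0]}
    - {"offset": [0, -0.01, 0.385], "twist": [0, 0, 0]}

```text
clock: 3.15
eef_pos: [0.5387, 0.011, 0.0462]
orientation: [3.141, 0.002, 3.089]
ft_force: [-0.1, -0.3, -0.5]
gripper_width: 0.0554
finger_force: 0.0
```

Emit:
step_arm:
  steps:
    - {"offset": [0, 0, 0], "twist": [0, 0, 0]}
    - {"offset": [0, 0, 0], "twist": [0, 0, 0]}
    - {"offset": [0, 0, 0], "twist": [0, 0, 0]}
    - {"offset": [0, 0, 0], "twist": [0, 0, 0]}
    - {"offset": [0, 0, 0], "twist": [0, 0, 0]}
    - {"offset": [0, 0, 0], "twist": [0, 0, 0]}
    - {"offset": [0, 0, 0], "twist": [0, 0, 0]}
    - {"offset": [0, 0, 0], "twist": [0, 0, 0]}
  gripper: 0

```text
clock: 4.15
eef_pos: [0.5383, 0.0112, 0.0456]
orientation: [3.141, 0.0, 3.089]
ft_force: [-0.7, 1.3, 6.0]
gripper_width: 0.0194
finger_force: 25.3
```

Emit:
step_arm:
  steps:
    - {"offset": [0, -0.05, 0], "twist": [0, 0, 0]}
    - {"offset": [0, -0.1, 0], "twist": [0, 0, 0]}
    - {"offset": [0, -0.15, 0], "twist": [0, 0, 0]}
    - {"offset": [0, -0.2, 0], "twist": [0, 0, 0]}
    - {"offset": [0, -0.24, 0], "twist": [0, 0, 0]}
    - {"offset": [0, -0.27, 0], "twist": [0, 0, 0]}
    - {"offset": [0, -0.28, 0], "twist": [0, 0, 0]}
    - {"offset": [0, -0.28, 0], "twist": [0, 0, 0]}

```text
clock: 5.15
eef_pos: [0.534, -0.0719, 0.0456]
orientation: [3.14, 0.0, 3.089]
ft_force: [-1.1, 4.1, 5.9]
gripper_width: 0.019
finger_force: 25.4
```

Emit:
step_arm:
  steps:
    - {"offset": [0, -0.005, 0], "twist": [0, 0, 0]}
    - {"offset": [0, -0.01, 0], "twist": [0, 0, 0]}
    - {"offset": [0, -0.013, 0], "twist": [0, 0, 0]}
    - {"offset": [0, -0.017, 0], "twist": [0, 0, 0]}
    - {"offset": [0, -0.02, 0], "twist": [0, 0, 0]}
    - {"offset": [0, -0.02, 0], "twist": [0, 0, 0]}
    - {"offset": [0, -0.02, 0], "twist": [0, 0, 0]}
    - {"offset": [0, -0.02, 0], "twist": [0, 0, 0]}

```text
clock: 6.15
eef_pos: [0.534, -0.0721, 0.0456]
orientation: [3.135, -0.0, 3.094]
ft_force: [-1.1, 16.2, 6.8]
gripper_width: 0.0192
finger_force: 26.0
```

The carriage is on its home stop: force rises to 16 N with no further motion. I'll release and rise.

Emit:
step_arm:
  steps:
    - {"offset": [0, 0.02, 0], "twist": [0, 0, 0]}
    - {"offset": [0, 0.02, 0], "twist": [0, 0, 0]}
    - {"offset": [0, 0.02, 0], "twist": [0, 0, 0]}
    - {"offset": [0, 0.02, 0], "twist": [0, 0, 0]}
    - {"offset": [0, 0.02, -0.1], "twist": [0, 0, 0]}
    - {"offset": [0, 0.02, -0.3], "twist": [0, 0, 0]}
    - {"offset": [0, 0.02, -0.5], "twist": [0, 0, 0]}
    - {"offset": [0, 0.02, -0.5], "twist": [0, 0, 0]}
  gripper: 0.65

```text
clock: 7.15
eef_pos: [0.537, -0.0739, 0.2002]
orientation: [-3.141, 0.01, 3.088]
ft_force: [0.5, -0.3, -0.6]
gripper_width: 0.0557
finger_force: 0.0
```

```bash
python3 go.py 0.5 -0.26 0.19 177
```

```text
t 7.15 pos [ 0.537  -0.0739  0.2002] yaw 176.92 w 0.0557 j7 1.6
offset [0.09, -0.626, 0.033] twist [-0.0001, 0.0031, -0.0004] mm 190
```

Emit:
step_arm:
  steps:
    - {"offset": [0.02, -0.15, 0.03], "twist": [0, 0.003, 0]}
    - {"offset": [0.06, -0.35, 0.03], "twist": [0, 0.003, 0]}
    - {"offset": [0.09, -0.55, 0.03], "twist": [0, 0.003, 0]}
    - {"offset": [0.09, -0.63, 0.03], "twist": [0, 0.003, 0]}
    - {"offset": [0.09, -0.63, 0.03], "twist": [0, 0.003, 0]}
    - {"offset": [0.09, -0.63, 0.03], "twist": [0, 0.003, 0]}
    - {"offset": [0.09, -0.63, 0.03], "twist": [0, 0.003, 0]}
    - {"offset": [0.09, -0.63, 0.03], "twist": [0, 0.003, 0]}

```text
clock: 8.15
eef_pos: [0.497, -0.2592, 0.1863]
orientation: [3.141, -0.009, 3.091]
ft_force: [-0.1, 0.2, -0.4]
gripper_width: 0.0553
finger_force: 0.0
```

```bash
cat > look.py <<'E'
import sys
from h import *
# look.py name ztop [spot-excluding zmin zmax x0 x1 y0 y1]: tan discs in wrist view, world coordinates at plane ztop
n=sys.argv[1]; zt=float(sys.argv[2]); B=list(map(float,sys.argv[3:7])) if len(sys.argv)>3 else [.3,.9,-.6,.6]
T=tool(); a,d=grab_frame('wrist'); save(n,a); K,W=cam('wrist',T)
for cx,cy,r,s in frags(a,(0,0,512,384)):
    p=ray(K,W,cx,cy,zt)
    if not(B[0]<p[0]<B[1] and B[2]<p[1]<B[3]): continue
    dd=d[int(cy),int(cx)]; q=depthpt(K,W,cx,cy,dd); rr=r*dd/K[0]
    print('px',round(cx,1),round(cy,1),'centre',p[:2].round(4),'rad',round(rr,4),'ztop',q[2].round(4),'spot',ray(K,W,*s,zt)[:2].round(4) if s else None, 'spot px',np.round(s,1) if s else None)
E
python3 look.py w2 0.029; python3 go.py 0.55 -0.2585 0.1 177
```

```text
px 260.4 221.0 centre [ 0.5502 -0.2575] rad 0.0155 ztop 0.0285 spot [ 0.5429 -0.2599] spot px [258.  215.2]
px 167.7 230.5 centre [ 0.5567 -0.3637] rad 0.0279 ztop 0.0274 spot [ 0.5501 -0.3501] spot px [178.7 224.7]
px 509.2 86.6 centre [ 0.4201 -0.0094] rad 0.0461 ztop 0.009 spot None spot px None
t 8.2 pos [ 0.497  -0.2595  0.1863] yaw 177.05 w 0.0555 j7 1.98
offset [-0.179, 0.012, 0.286] twist [0.0001, -0.003, 0.0003] mm 101
```

Emit:
step_arm:
  steps:
    - {"offset": [-0.09, 0.007, 0.15], "twist": [0, -0.003, 0]}
    - {"offset": [-0.179, 0.014, 0.286], "twist": [0, -0.003, 0]}
    - {"offset": [-0.179, 0.014, 0.33], "twist": [0, -0.003, 0]}
    - {"offset": [-0.179, 0.014, 0.4], "twist": [0, -0.003, 0]}
    - {"offset": [-0.179, 0.014, 0.5], "twist": [0, -0.003, 0]}
    - {"offset": [-0.179, 0.014, 0.58], "twist": [0, -0.003, 0]}
    - {"offset": [-0.179, 0.014, 0.58], "twist": [0, -0.003, 0]}
    - {"offset": [-0.179, 0.014, 0.58], "twist": [0, -0.003, 0]}

```text
clock: 9.2
eef_pos: [0.5495, -0.2595, 0.0132]
orientation: [-3.141, 0.002, 3.089]
ft_force: [1.2, 0.5, 0.0]
gripper_width: 0.0553
finger_force: 0.0
```

```bash
python3 go.py 0.5502 -0.258 0.012 177
```

```text
t 9.2 pos [ 0.5495 -0.2595  0.0132] yaw 176.96 w 0.0553 j7 1.97
offset [-0.002, 0.005, 0.004] twist [-0.0002, 0.0005, -0.0002] mm 2
```

Emit:
step_arm:
  steps:
    - {"offset": [0, 0.005, 0.003], "twist": [0, 0, 0]}
    - {"offset": [0, 0.005, 0.003], "twist": [0, 0, 0]}
    - {"offset": [0, 0.005, 0.003], "twist": [0, 0, 0]}
    - {"offset": [0, 0.005, 0.003], "twist": [0, 0, 0]}
    - {"offset": [0, 0.005, 0.003], "twist": [0, 0, 0]}
    - {"offset": [0, 0.005, 0.003], "twist": [0, 0, 0]}
    - {"offset": [0, 0.005, 0.003], "twist": [0, 0, 0]}
    - {"offset": [0, 0.005, 0.003], "twist": [0, 0, 0]}
  gripper: 0
  squeeze: 30

```text
clock: 10.2
eef_pos: [0.5499, -0.2577, 0.0124]
orientation: [-3.141, 0.002, 3.089]
ft_force: [-0.6, 0.2, 5.3]
gripper_width: 0.0349
finger_force: 29.6
```

Emit:
step_arm:
  steps:
    - {"offset": [0, 0, -0.05], "twist": [0, 0, 0]}
    - {"offset": [0, 0, -0.15], "twist": [0, 0, 0]}
    - {"offset": [0, 0, -0.3], "twist": [0, 0, 0]}
    - {"offset": [0, 0, -0.42], "twist": [0, 0, 0]}
    - {"offset": [0, 0, -0.42], "twist": [0, 0, 0]}
    - {"offset": [0, 0, -0.42], "twist": [0, 0, 0]}
    - {"offset": [0, 0, -0.42], "twist": [0, 0, 0]}
    - {"offset": [0, 0, -0.42], "twist": [0, 0, 0]}

```text
clock: 11.2
eef_pos: [0.5484, -0.2572, 0.136]
orientation: [3.141, -0.002, 3.089]
ft_force: [-1.3, -0.2, -0.9]
gripper_width: 0.0347
finger_force: 30.0
```

```bash
python3 look.py w3 0.155; python3 go.py 0.635 -0.08 0.13 177
```

```text
px 256.0 267.7 centre [ 0.5463 -0.2576] rad 0.0157 ztop 0.1513 spot [ 0.5397 -0.2601] spot px [250.1 256.1]
px 141.7 203.9 centre [ 0.5101 -0.3074] rad 0.0287 ztop 0.0283 spot [ 0.5066 -0.3008] spot px [154.9 195.8]
t 11.25 pos [ 0.5486 -0.2572  0.1361] yaw 176.98 w 0.0348 j7 1.95
offset [-0.257, 0.605, 0.02] twist [0.0001, -0.0004, -0.0001] mm 197
```

```bash
python3 go.py 0.6418 -0.0747 0.12 177 0.6418 -0.0747 0.06 177 0.6418 -0.0747 0.0385 177
```

```text
t 11.25 pos [ 0.5486 -0.2572  0.1361] yaw 176.98 w 0.0348 j7 1.95
offset [-0.278, 0.624, 0.054] twist [0.0001, -0.0004, -0.0001] mm 206
offset [-0.279, 0.624, 0.254] twist [0.0001, -0.0004, -0.0001] mm 219
offset [-0.279, 0.624, 0.325] twist [0.0001, -0.0004, -0.0001] mm 227
```

Emit:
step_arm:
  steps:
    - {"offset": [-0.07, 0.15, 0], "twist": [0, 0, 0]}
    - {"offset": [-0.14, 0.31, 0], "twist": [0, 0, 0]}
    - {"offset": [-0.21, 0.46, 0.03], "twist": [0, 0, 0]}
    - {"offset": [-0.26, 0.58, 0.05], "twist": [0, 0, 0]}
    - {"offset": [-0.279, 0.624, 0.1], "twist": [0, 0, 0]}
    - {"offset": [-0.279, 0.624, 0.18], "twist": [0, 0, 0]}
    - {"offset": [-0.279, 0.624, 0.25], "twist": [0, 0, 0]}
    - {"offset": [-0.279, 0.624, 0.25], "twist": [0, 0, 0]}

```text
clock: 12.25
eef_pos: [0.6403, -0.0761, 0.0595]
orientation: [-3.141, -0.005, 3.087]
ft_force: [-0.3, -0.3, 0.3]
gripper_width: 0.0345
finger_force: 30.1
```

```bash
python3 go.py 0.6418 -0.0747 0.0385 177
```

```text
t 12.25 pos [ 0.6403 -0.0761  0.0595] yaw 176.89 w 0.0345 j7 1.64
offset [-0.005, 0.005, 0.07] twist [-0.0002, -0.0015, -0.0006] mm 21
```

Emit:
step_arm:
  steps:
    - {"offset": [-0.004, 0.004, 0.02], "twist": [0, -0.001, 0]}
    - {"offset": [-0.004, 0.004, 0.04], "twist": [0, -0.001, 0]}
    - {"offset": [-0.004, 0.004, 0.05], "twist": [0, -0.001, 0]}
    - {"offset": [-0.004, 0.004, 0.06], "twist": [0, -0.001, 0]}
    - {"offset": [-0.004, 0.004, 0.065], "twist": [0, -0.001, 0]}
    - {"offset": [-0.004, 0.004, 0.07], "twist": [0, -0.001, 0]}
    - {"offset": [-0.004, 0.004, 0.07], "twist": [0, -0.001, 0]}
    - {"offset": [-0.004, 0.004, 0.07], "twist": [0, -0.001, 0]}

```text
clock: 13.25
eef_pos: [0.6438, -0.0738, 0.041]
orientation: [-3.142, 0.003, 3.089]
ft_force: [0.1, 0.1, -0.7]
gripper_width: 0.0347
finger_force: 30.1
```

Emit:
step_arm:
  steps:
    - {"offset": [0.005, -0.003, 0.003], "twist": [0, 0, 0]}
    - {"offset": [0.005, -0.003, 0.006], "twist": [0, 0, 0]}
    - {"offset": [0.005, -0.003, 0.009], "twist": [0, 0, 0]}
    - {"offset": [0.005, -0.003, 0.009], "twist": [0, 0, 0]}
    - {"offset": [0.005, -0.003, 0.009], "twist": [0, 0, 0]}
    - {"offset": [0.005, -0.003, 0.009], "twist": [0, 0, 0]}
    - {"offset": [0.005, -0.003, 0.009], "twist": [0, 0, 0]}
    - {"offset": [0.005, -0.003, 0.009], "twist": [0, 0, 0]}

```text
clock: 14.25
eef_pos: [0.6422, -0.0746, 0.0382]
orientation: [-3.142, 0.003, 3.089]
ft_force: [0.2, -0.1, -1.0]
gripper_width: 0.0347
finger_force: 30.1
```

Emit:
step_arm:
  steps:
    - {"offset": [0, 0, 0.002], "twist": [0, 0, 0]}
    - {"offset": [0, 0, 0.002], "twist": [0, 0, 0]}
    - {"offset": [0, 0, 0.002], "twist": [0, 0, 0]}
    - {"offset": [0, 0, 0.002], "twist": [0, 0, 0]}
    - {"offset": [0, 0, -0.05], "twist": [0, 0, 0]}
    - {"offset": [0, 0, -0.2], "twist": [0, 0, 0]}
    - {"offset": [0, 0, -0.35], "twist": [0, 0, 0]}
    - {"offset": [0, 0, -0.42], "twist": [0, 0, 0]}
  gripper: 0.65

```text
clock: 15.25
eef_pos: [0.6435, -0.0749, 0.1685]
orientation: [-3.142, 0.008, 3.089]
ft_force: [-0.2, -0.8, -0.4]
gripper_width: 0.0557
finger_force: 0.0
```

```bash
python3 look.py w4 0.054; python3 go.py 0.534 -0.072 0.16 177 0.534 -0.072 0.045 177
```

```text
px 256.4 184.8 centre [ 0.6425 -0.075 ] rad 0.0157 ztop 0.0515 spot [ 0.6354 -0.0777] spot px [253.1 177.6]
px 503.8 137.3 centre [0.6103 0.1435] rad 0.0407 ztop 0.0055 spot [0.6076 0.1433] spot px [504.2 134.2]
t 15.3 pos [ 0.6445 -0.075   0.1705] yaw 176.96 w 0.0557 j7 1.63
offset [0.369, -0.01, 0.031] twist [-0.0, 0.0035, -0.0002] mm 111
offset [0.373, -0.01, 0.414] twist [-0.0, 0.0035, -0.0002] mm 167
```

View pics/w4.png

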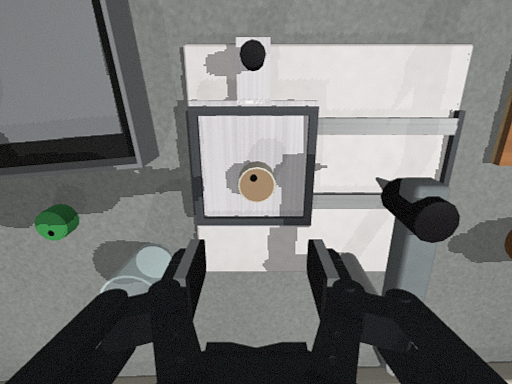

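The wrist view shows the small round flat on the home carriage with its spot at (253,178), and the probe tip at about (376,179). I'll work out the tip and the stage line.

Run:
```python
from h import *
K,W=cam('wrist'); im=cv2.imread('pics/w4.png')[:,:,::-1]
print('tip',ray(K,W,376.5,179,.064).round(4))
g=im.astype(int); m=np.zeros((384,512),np.uint8); m[100:235,180:325]=(g.max(2)<75)[100:235,180:325]
cs=rects(m,500)[0]; P=np.array([ray(K,W,*p[0],.036)[:2] for p in cs],np.float32); r=cv2.minAreaRect(P); print(r)
y=W@np.array([0,0,0,1]); print(y)
```

```text
tip [0.6414 0.032  0.064 ]
((0.6369264721870422, -0.07346408814191818), (0.13440681993961334, 0.11545892804861069), 86.28084564208984)
[ 0.55935895 -0.07090298  0.31029949  1.        ]
```

Emit:
step_arm:
  steps:
    - {"offset": [0.12, -0.01, 0.03], "twist": [0, 0.0035, 0]}
    - {"offset": [0.25, -0.01, 0.03], "twist": [0, 0.0035, 0]}
    - {"offset": [0.371, -0.01, 0.03], "twist": [0, 0.0035, 0]}
    - {"offset": [0.371, -0.01, 0.1], "twist": [0, 0.0035, 0]}
    - {"offset": [0.371, -0.01, 0.22], "twist": [0, 0.0035, 0]}
    - {"offset": [0.371, -0.01, 0.34], "twist": [0, 0.0035, 0]}
    - {"offset": [0.371, -0.01, 0.41], "twist": [0, 0.0035, 0]}
    - {"offset": [0.371, -0.01, 0.41], "twist": [0, 0.0035, 0]}

```text
clock: 16.3
eef_pos: [0.5297, -0.0716, 0.0399]
orientation: [3.142, -0.011, 3.089]
ft_force: [-0.5, 0.5, 0.2]
gripper_width: 0.0555
finger_force: 0.0
```

Emit:
step_arm:
  steps:
    - {"offset": [0, 0, 0], "twist": [0, 0, 0]}
    - {"offset": [0, 0, 0], "twist": [0, 0, 0]}
    - {"offset": [0, 0, 0], "twist": [0, 0, 0]}
    - {"offset": [0, 0, 0], "twist": [0, 0, 0]}
    - {"offset": [0, 0, 0], "twist": [0, 0, 0]}
    - {"offset": [0, 0, 0], "twist": [0, 0, 0]}
    - {"offset": [0, 0, 0], "twist": [0, 0, 0]}
    - {"offset": [0, 0, 0], "twist": [0, 0, 0]}
  gripper: 0
  squeeze: 25

```text
clock: 17.3
eef_pos: [0.5318, -0.0718, 0.0421]
orientation: [3.142, -0.006, 3.089]
ft_force: [-1.5, 0.4, 7.2]
gripper_width: 0.0191
finger_force: 25.5
```

```bash
python3 go.py 0.5397 0.0376 0.045 177
```

```text
t 17.3 pos [ 0.5318 -0.0718  0.0421] yaw 176.97 w 0.0191 j7 1.65
offset [-0.007, 0.365, -0.01] twist [0.0, -0.0018, -0.0001] mm 110
```

Emit:
step_arm:
  steps:
    - {"offset": [0, 0.02, 0], "twist": [0, 0, 0]}
    - {"offset": [0, 0.06, 0], "twist": [0, 0, 0]}
    - {"offset": [0, 0.11, 0], "twist": [0, 0, 0]}
    - {"offset": [0, 0.17, 0], "twist": [0, 0, 0]}
    - {"offset": [0, 0.23, 0], "twist": [0, 0, 0]}
    - {"offset": [0, 0.28, 0], "twist": [0, 0, 0]}
    - {"offset": [0, 0.31, 0], "twist": [0, 0, 0]}
    - {"offset": [0, 0.32, 0], "twist": [0, 0, 0]}

```text
clock: 18.3
eef_pos: [0.5368, 0.0245, 0.0421]
orientation: [3.141, -0.006, 3.089]
ft_force: [-1.8, -1.9, 7.4]
gripper_width: 0.0189
finger_force: 25.7
```

```bash
python3 go.py 0.5397 0.0379 0.042 177
```

```text
t 18.3 pos [0.5368 0.0245 0.0421] yaw 177.01 w 0.0189 j7 1.48
offset [-0.007, 0.045, 0.0] twist [0.0, -0.0019, 0.0] mm 14
```

Emit:
step_arm:
  steps:
    - {"offset": [0, 0.01, 0], "twist": [0, 0, 0]}
    - {"offset": [0, 0.02, 0], "twist": [0, 0, 0]}
    - {"offset": [0, 0.03, 0], "twist": [0, 0, 0]}
    - {"offset": [0, 0.04, 0], "twist": [0, 0, 0]}
    - {"offset": [0, 0.045, 0], "twist": [0, 0, 0]}
    - {"offset": [0, 0.045, 0], "twist": [0, 0, 0]}
    - {"offset": [0, 0.045, 0], "twist": [0, 0, 0]}
    - {"offset": [0, 0.045, 0], "twist": [0, 0, 0]}

```text
clock: 19.3
eef_pos: [0.5375, 0.0375, 0.0421]
orientation: [3.141, -0.006, 3.089]
ft_force: [-1.5, -0.2, 7.6]
gripper_width: 0.0191
finger_force: 25.7
```

```bash
cat > tipchk.py <<'E'
import sys
from h import *
T=tool(); print(T[:3,3].round(4)); a,d=grab_frame('wrist'); K,W=cam('wrist',T); save(sys.argv[1],a)
for cx,cy,r,s in frags(a,(150,100,450,330)):
    if s is None: continue
    p=ray(K,W,*s,.054); c=ray(K,W,cx,cy,.054); print('px',cx,cy,r,'spot',p[:2].round(4),'centre',c[:2].round(4))
u0,v0,u1,v1=150,120,400,384
E
python3 tipchk.py w5
python3 - <<'E'
import cv2; a=cv2.imread('pics/w5.png'); cv2.imwrite('pics/w5c.png',cv2.resize(a[130:330,150:410],None,fx=3,fy=3,interpolation=cv2.INTER_CUBIC))
E
```

```text
[0.5375 0.0375 0.0421]
px 235.82593457943926 111.71495327102804 20.815963745117188 spot [0.4614 0.0259] centre [0.4618 0.0323]
```

View pics/w5c.png

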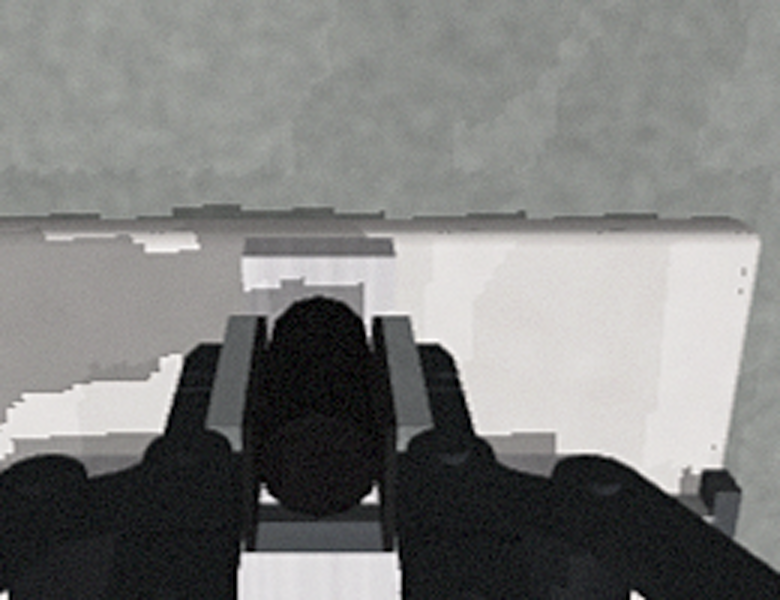

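The crop shows the knob held between the pads at about (320,400). The fragment is out of view from here, so I'll check alignment in the fixed views.

Run:
```python
from h import *
ims=[]
for n in('top','scene'):
    a,d=grab_frame(n); K,W=cam(n)
    Wc=np.linalg.inv(W); p=Wc@np.array([.64,.032,.06,1]); u,v=K[0]*p[0]/p[2]+K[2],K[1]*p[1]/p[2]+K[3]; print(n,u,v)
    u,v=int(u),int(v); ims.append(cv2.resize(a[v-30:v+30,u-30:u+30],None,fx=6.6,fy=6.6,interpolation=cv2.INTER_CUBIC))
    for f in frags(a,(u-20,v-20,u+20,v+20)): print(f, ray(K,W,f[0],f[1],.054).round(4), ray(K,W,*f[3],.054).round(4) if f[3] else 0)
save('chk1',np.hstack(ims))
```

```text
top 243.30635701358676 163.4616407118541
scene 288.07910377109465 194.10749186782334
(290.8, 197.0, 5.724496364593506, (np.float64(287.59730538922156), np.float64(196.0))) [0.6483 0.0319 0.054 ] [0.6401 0.0303 0.054 ]
```

View pics/chk1.png

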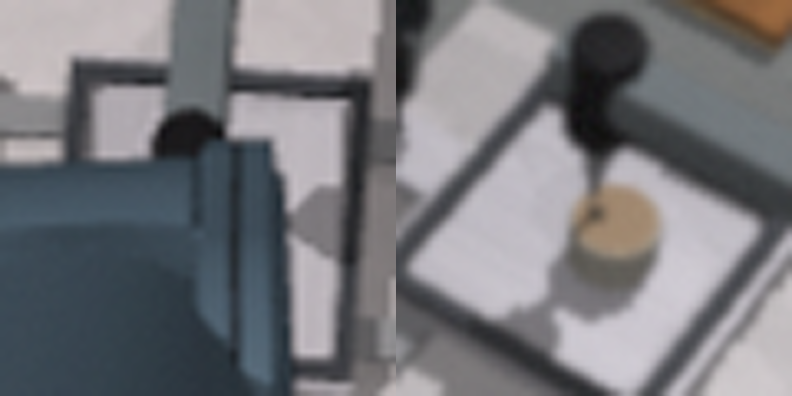

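The scene crop shows the probe point (595,193) directly over the spot (597,213). I'll let go of the knob and wait.

Emit:
step_arm:
  steps:
    - {"offset": [0, 0, 0], "twist": [0, 0, 0]}
    - {"offset": [0, 0, 0], "twist": [0, 0, 0]}
    - {"offset": [0, 0, 0], "twist": [0, 0, 0]}
    - {"offset": [0, 0, 0], "twist": [0, 0, 0]}
    - {"offset": [0, 0, 0], "twist": [0, 0, 0]}
    - {"offset": [0, 0, 0], "twist": [0, 0, 0]}
    - {"offset": [0, 0, 0], "twist": [0, 0, 0]}
    - {"offset": [0, 0, 0], "twist": [0, 0, 0]}
  gripper: 0.4

```text
clock: 20.45
eef_pos: [0.5367, 0.0376, 0.0409]
orientation: [-3.142, -0.008, 3.089]
ft_force: [0.3, -1.1, -0.2]
gripper_width: 0.0344
finger_force: 0.0
```

Emit:
step_arm:
  steps:
    - {"offset": [0, 0, 0], "twist": [0, 0, 0]}
    - {"offset": [0, 0, 0], "twist": [0, 0, 0]}
    - {"offset": [0, 0, 0], "twist": [0, 0, 0]}
    - {"offset": [0, 0, 0], "twist": [0, 0, 0]}
    - {"offset": [0, 0, 0], "twist": [0, 0, 0]}
    - {"offset": [0, 0, 0], "twist": [0, 0, 0]}
    - {"offset": [0, 0, 0], "twist": [0, 0, 0]}
    - {"offset": [0, 0, 0], "twist": [0, 0, 0]}

```text
clock: 21.45
eef_pos: [0.5366, 0.0376, 0.0408]
orientation: [-3.142, -0.008, 3.089]
ft_force: [0.4, -0.6, 0.2]
gripper_width: 0.0339
finger_force: 0.0
```

Emit:
step_arm:
  steps:
    - {"offset": [0, 0, 0], "twist": [0, 0, 0]}
    - {"offset": [0, 0, 0], "twist": [0, 0, 0]}
    - {"offset": [0, 0, 0], "twist": [0, 0, 0]}
    - {"offset": [0, 0, 0], "twist": [0, 0, 0]}
    - {"offset": [0, 0, 0], "twist": [0, 0, 0]}
    - {"offset": [0, 0, 0], "twist": [0, 0, 0]}
    - {"offset": [0, 0, 0], "twist": [0, 0, 0]}
    - {"offset": [0, 0, 0], "twist": [0, 0, 0]}

```text
clock: 22.45
eef_pos: [0.5367, 0.0376, 0.0408]
orientation: [-3.142, -0.008, 3.089]
ft_force: [0.1, 1.3, 0.5]
gripper_width: 0.0345
finger_force: 0.0
```

Emit:
step_arm:
  steps:
    - {"offset": [0, 0, 0], "twist": [0, 0, 0]}
    - {"offset": [0, 0, 0], "twist": [0, 0, 0]}
    - {"offset": [0, 0, 0], "twist": [0, 0, 0]}
    - {"offset": [0, 0, 0], "twist": [0, 0, 0]}
    - {"offset": [0, 0, 0], "twist": [0, 0, 0]}
    - {"offset": [0, 0, 0], "twist": [0, 0, 0]}
    - {"offset": [0, 0, 0], "twist": [0, 0, 0]}
    - {"offset": [0, 0, 0], "twist": [0, 0, 0]}
  gripper: 0

```text
clock: 23.45
eef_pos: [0.5367, 0.0376, 0.0409]
orientation: [-3.142, -0.008, 3.089]
ft_force: [-0.6, 0.9, 3.7]
gripper_width: 0.0189
finger_force: 25.6
```

Emit:
step_arm:
  steps:
    - {"offset": [0, -0.02, 0], "twist": [0, 0, 0]}
    - {"offset": [0, -0.06, 0], "twist": [0, 0, 0]}
    - {"offset": [0, -0.12, 0], "twist": [0, 0, 0]}
    - {"offset": [0, -0.19, 0], "twist": [0, 0, 0]}
    - {"offset": [0, -0.26, 0], "twist": [0, 0, 0]}
    - {"offset": [0, -0.32, 0], "twist": [0, 0, 0]}
    - {"offset": [0, -0.35, 0], "twist": [0, 0, 0]}
    - {"offset": [0, -0.367, 0], "twist": [0, 0, 0]}

```text
clock: 24.45
eef_pos: [0.531, -0.0719, 0.0409]
orientation: [3.14, -0.008, 3.089]
ft_force: [-0.8, 9.4, 5.4]
gripper_width: 0.0191
finger_force: 26.0
```

Emit:
step_arm:
  steps:
    - {"offset": [0, -0.005, 0], "twist": [0, 0, 0]}
    - {"offset": [0, -0.005, 0], "twist": [0, 0, 0]}
    - {"offset": [0, 0, 0], "twist": [0, 0, 0]}
    - {"offset": [0, 0, 0], "twist": [0, 0, 0]}
    - {"offset": [0, 0, 0], "twist": [0, 0, 0]}
    - {"offset": [0, 0, 0], "twist": [0, 0, 0]}
    - {"offset": [0, 0, 0], "twist": [0, 0, 0]}
    - {"offset": [0, 0, 0], "twist": [0, 0, 0]}

```text
clock: 25.45
eef_pos: [0.531, -0.0718, 0.0409]
orientation: [3.141, -0.008, 3.089]
ft_force: [-0.1, 3.3, 5.7]
gripper_width: 0.0196
finger_force: 25.9
```

Emit:
step_arm:
  steps:
    - {"offset": [0, 0, 0], "twist": [0, 0, 0]}
    - {"offset": [0, 0, 0], "twist": [0, 0, 0]}
    - {"offset": [0, 0, 0], "twist": [0, 0, 0]}
    - {"offset": [0, 0, 0], "twist": [0, 0, 0]}
    - {"offset": [0, 0, -0.1], "twist": [0, 0, 0]}
    - {"offset": [0, 0, -0.25], "twist": [0, 0, 0]}
    - {"offset": [0, 0, -0.43], "twist": [0, 0, 0]}
    - {"offset": [0, 0, -0.43], "twist": [0, 0, 0]}
  gripper: 0.65

```text
clock: 26.45
eef_pos: [0.5349, -0.0728, 0.1739]
orientation: [-3.142, 0.001, 3.088]
ft_force: [0.4, 0.4, -0.5]
gripper_width: 0.0553
finger_force: 0.0
```

```bash
python3 look.py w6 0.054; python3 go.py 0.6425 -0.075 0.12 177 0.6425 -0.075 0.038 177
```

```text
px 259.8 280.6 centre [ 0.6421 -0.0751] rad 0.0155 ztop 0.0516 spot [ 0.635  -0.0778] spot px [257.  275.1]
px 5.7 215.8 centre [ 0.5536 -0.3206] rad 0.021 ztop 0.0286 spot [ 0.5421 -0.3224] spot px [  0. 205.]
px 495.7 195.3 centre [0.5575 0.155 ] rad 0.0962 ztop 0.0105 spot [0.542  0.1481] spot px [491.8 180.2]
px 345.8 53.8 centre [0.4261 0.006 ] rad 0.051 ztop 0.0176 spot [ 0.423  -0.0022] spot px [335.9  50.1]
t 26.5 pos [ 0.5332 -0.0726  0.1716] yaw 176.97 w 0.0553 j7 1.63
offset [-0.365, 0.011, 0.171] twist [0.0, -0.0012, -0.0002] mm 121
offset [-0.366, 0.011, 0.444] twist [0.0, -0.0012, -0.0002] mm 173
```

Emit:
step_arm:
  steps:
    - {"offset": [-0.12, 0.004, 0], "twist": [0, 0, 0]}
    - {"offset": [-0.25, 0.008, 0.05], "twist": [0, 0, 0]}
    - {"offset": [-0.364, 0.01, 0.1], "twist": [0, -0.001, 0]}
    - {"offset": [-0.364, 0.01, 0.2], "twist": [0, -0.001, 0]}
    - {"offset": [-0.364, 0.01, 0.3], "twist": [0, -0.001, 0]}
    - {"offset": [-0.364, 0.01, 0.38], "twist": [0, -0.001, 0]}
    - {"offset": [-0.364, 0.01, 0.43], "twist": [0, -0.001, 0]}
    - {"offset": [-0.364, 0.01, 0.43], "twist": [0, -0.001, 0]}

```text
clock: 27.5
eef_pos: [0.6386, -0.0749, 0.0382]
orientation: [3.142, -0.008, 3.089]
ft_force: [0.8, -1.5, 0.9]
gripper_width: 0.0556
finger_force: 0.0
```

Emit:
step_arm:
  steps:
    - {"offset": [0, 0, 0], "twist": [0, 0, 0]}
    - {"offset": [0, 0, 0], "twist": [0, 0, 0]}
    - {"offset": [0, 0, 0], "twist": [0, 0, 0]}
    - {"offset": [0, 0, 0], "twist": [0, 0, 0]}
    - {"offset": [0, 0, 0], "twist": [0, 0, 0]}
    - {"offset": [0, 0, 0], "twist": [0, 0, 0]}
    - {"offset": [0, 0, 0], "twist": [0, 0, 0]}
    - {"offset": [0, 0, 0], "twist": [0, 0, 0]}
  gripper: 0
  squeeze: 30

```text
clock: 28.5
eef_pos: [0.6408, -0.0752, 0.041]
orientation: [-3.142, -0.003, 3.089]
ft_force: [-0.8, 0.9, 6.0]
gripper_width: 0.0345
finger_force: 30.3
```

Emit:
step_arm:
  steps:
    - {"offset": [0, 0, -0.05], "twist": [0, 0, 0]}
    - {"offset": [0, 0, -0.15], "twist": [0, 0, 0]}
    - {"offset": [0.1, 0, -0.3], "twist": [0, 0, 0]}
    - {"offset": [0.2, 0, -0.45], "twist": [0, 0, 0]}
    - {"offset": [0.3, 0, -0.5], "twist": [0, 0, 0]}
    - {"offset": [0.4, 0.05, -0.5], "twist": [0, 0, 0]}
    - {"offset": [0.5, 0.15, -0.5], "twist": [0, 0, 0]}
    - {"offset": [0.5, 0.3, -0.5], "twist": [0, 0, 0]}

```text
clock: 29.5
eef_pos: [0.4936, 0.022, 0.1914]
orientation: [-3.141, -0.005, 3.086]
ft_force: [1.7, 0.2, -0.9]
gripper_width: 0.0342
finger_force: 30.0
```

```bash
python3 go.py 0.48 0.26 0.15 177 0.48 0.26 0.016 177
```

```text
t 29.5 pos [0.4936 0.022  0.1914] yaw 176.8 w 0.0342 j7 1.42
offset [0.089, 0.79, 0.138] twist [-0.0002, -0.0017, -0.0011] mm 242
offset [0.086, 0.79, 0.585] twist [-0.0002, -0.0017, -0.0011] mm 296
```

Emit:
step_arm:
  steps:
    - {"offset": [0.02, 0.15, 0], "twist": [0, 0, 0]}
    - {"offset": [0.05, 0.33, 0.03], "twist": [0, 0, 0]}
    - {"offset": [0.08, 0.52, 0.06], "twist": [0, 0, 0]}
    - {"offset": [0.086, 0.7, 0.1], "twist": [0, -0.002, 0]}
    - {"offset": [0.086, 0.79, 0.2], "twist": [0, -0.002, 0]}
    - {"offset": [0.086, 0.79, 0.36], "twist": [0, -0.002, 0]}
    - {"offset": [0.086, 0.79, 0.5], "twist": [0, -0.002, 0]}
    - {"offset": [0.086, 0.79, 0.5], "twist": [0, -0.002, 0]}

```text
clock: 30.5
eef_pos: [0.4795, 0.2594, 0.0389]
orientation: [-3.138, -0.003, 3.089]
ft_force: [-0.7, -0.1, -0.4]
gripper_width: 0.0344
finger_force: 30.2
```

```bash
python3 go.py 0.48 0.26 0.017 177
```

```text
t 30.5 pos [0.4795 0.2594 0.0389] yaw 176.99 w 0.0344 j7 0.94
offset [-0.002, 0.002, 0.073] twist [-0.0011, -0.001, -0.0001] mm 22
```

Emit:
step_arm:
  steps:
    - {"offset": [0, 0, 0.02], "twist": [-0.001, -0.001, 0]}
    - {"offset": [0, 0, 0.04], "twist": [-0.001, -0.001, 0]}
    - {"offset": [0, 0, 0.055], "twist": [-0.001, -0.001, 0]}
    - {"offset": [0, 0, 0.065], "twist": [-0.001, -0.001, 0]}
    - {"offset": [0, 0, 0.073], "twist": [-0.001, -0.001, 0]}
    - {"offset": [0, 0, 0.073], "twist": [-0.001, -0.001, 0]}
    - {"offset": [0, 0, 0.073], "twist": [-0.001, -0.001, 0]}
    - {"offset": [0, 0, 0.073], "twist": [-0.001, -0.001, 0]}

```text
clock: 31.5
eef_pos: [0.4819, 0.2608, 0.019]
orientation: [3.138, 0.005, 3.089]
ft_force: [0.3, -0.5, -0.1]
gripper_width: 0.0345
finger_force: 30.2
```

Emit:
step_arm:
  steps:
    - {"offset": [0, 0, 0], "twist": [0, 0, 0]}
    - {"offset": [0, 0, 0], "twist": [0, 0, 0]}
    - {"offset": [0, 0, 0], "twist": [0, 0, 0]}
    - {"offset": [0, 0, 0], "twist": [0, 0, 0]}
    - {"offset": [0, 0, -0.1], "twist": [0, 0, 0]}
    - {"offset": [0, 0, -0.25], "twist": [0, 0, 0]}
    - {"offset": [0, 0, -0.45], "twist": [0, 0, 0]}
    - {"offset": [0, 0, -0.55], "twist": [0, 0, 0]}
  gripper: 0.65

```text
clock: 32.5
eef_pos: [0.4822, 0.2609, 0.1872]
orientation: [3.136, 0.008, 3.089]
ft_force: [-0.2, 0.0, -0.9]
gripper_width: 0.0556
finger_force: 0.0
```

```bash
python3 go.py 0.5 -0.02 0.2 160 0.5 -0.3 0.2 135
python3 - <<'E'
from h import *
T=tool(); a,d=grab_frame('wrist'); K,W=cam('wrist',T); save('w7',a)
V,U=np.mgrid[:384,:512]; P=np.stack([(U-K[2])/K[0]*d,(V-K[3])/K[1]*d,d],-1)@W[:3,:3].T+W[:3,3]
x,y,z=P[...,0],P[...,1],P[...,2]; m=(d>0)&(abs(x-.48)<.04)&(abs(y-.26)<.04)&(z>.018)&(z<.06)
print('disc top',x[m].mean(),y[m].mean(),np.percentile(z[m],[5,50,95]),m.sum())
b,e=grab_frame('top'); save('top2',b); K,W=cam('top')
for cx,cy,r,s in frags(b,(335,180,425,270)): print([cx,cy,r],ray(K,W,cx,cy,.029).round(4),ray(K,W,*s,.029).round(4) if s else 0)
E
```

```text
t 32.5 pos [0.4822 0.2609 0.1872] yaw 176.96 w 0.0556 j7 0.94
offset [-0.109, -0.932, -0.047] twist [0.0022, 0.0023, 0.0942] mm 282
offset [-0.159, -1.864, -0.052] twist [0.0027, 0.0018, 0.2331] mm 561
disc top 0.48283113483195605 0.2594864152789313 [0.02511263 0.0273511  0.02853049] 848
[399.4005037783375, 200.55415617128463, 11.483046531677246] [ 0.5592 -0.3654  0.029 ] [ 0.5507 -0.3516  0.029 ]
```

Emit:
step_arm:
  steps:
    - {"offset": [-0.02, -0.15, -0.05], "twist": [0.002, 0.002, 0.01]}
    - {"offset": [-0.04, -0.34, -0.05], "twist": [0.002, 0.002, 0.03]}
    - {"offset": [-0.07, -0.54, -0.05], "twist": [0.002, 0.002, 0.05]}
    - {"offset": [-0.1, -0.74, -0.05], "twist": [0.002, 0.002, 0.08]}
    - {"offset": [-0.109, -0.93, -0.05], "twist": [0.002, 0.002, 0.094]}
    - {"offset": [-0.109, -0.93, -0.05], "twist": [0.002, 0.002, 0.094]}
    - {"offset": [-0.109, -0.93, -0.05], "twist": [0.002, 0.002, 0.094]}
    - {"offset": [-0.109, -0.93, -0.05], "twist": [0.002, 0.002, 0.094]}
  gripper: 0.9

```text
clock: 33.6
eef_pos: [0.4987, -0.0184, 0.1978]
orientation: [-3.139, -0.002, 2.796]
ft_force: [-0.2, -0.0, -0.7]
gripper_width: 0.0768
finger_force: 0.0
```

```bash
python3 go.py 0.52 -0.32 0.19 135
```

```text
t 33.6 pos [ 0.4987 -0.0184  0.1978] yaw 160.22 w 0.0768 j7 1.24
offset [-0.407, -0.922, 0.027] twist [-0.0009, -0.0006, 0.1401] mm 302
```

Emit:
step_arm:
  steps:
    - {"offset": [-0.08, -0.18, 0.02], "twist": [0, 0, 0.03]}
    - {"offset": [-0.16, -0.37, 0.02], "twist": [0, 0, 0.06]}
    - {"offset": [-0.25, -0.56, 0.02], "twist": [0, 0, 0.09]}
    - {"offset": [-0.33, -0.75, 0.02], "twist": [0, 0, 0.12]}
    - {"offset": [-0.407, -0.922, 0.02], "twist": [-0.001, 0, 0.14]}
    - {"offset": [-0.407, -0.922, 0.02], "twist": [-0.001, 0, 0.14]}
    - {"offset": [-0.407, -0.922, 0.02], "twist": [-0.001, 0, 0.14]}
    - {"offset": [-0.407, -0.922, 0.02], "twist": [-0.001, 0, 0.14]}

```text
clock: 34.6
eef_pos: [0.5201, -0.3192, 0.1925]
orientation: [3.141, -0.002, 2.357]
ft_force: [0.0, -0.2, -0.6]
gripper_width: 0.0767
finger_force: 0.0
```

```bash
python3 look.py w8 0.029 .4 .65 -.5 -.15; python3 go.py 0.5572 -0.3645 0.1 135 0.5572 -0.3645 0.014 135
```

```text
px 252.3 220.7 centre [ 0.5573 -0.363 ] rad 0.0272 ztop 0.028 spot [ 0.5497 -0.3502] spot px [255.4 209.1]
t 34.65 pos [ 0.52   -0.3196  0.1927] yaw 135.04 w 0.0768 j7 1.44
offset [-0.194, -0.019, 0.308] twist [0.0002, -0.0006, 0.0002] mm 109
offset [-0.195, -0.019, 0.595] twist [0.0002, -0.0006, 0.0002] mm 188
```

Emit:
step_arm:
  steps:
    - {"offset": [-0.1, -0.01, 0.15], "twist": [0, 0, 0]}
    - {"offset": [-0.192, -0.017, 0.28], "twist": [0, 0, 0]}
    - {"offset": [-0.192, -0.017, 0.31], "twist": [0, 0, 0]}
    - {"offset": [-0.192, -0.017, 0.38], "twist": [0, 0, 0]}
    - {"offset": [-0.192, -0.017, 0.47], "twist": [0, 0, 0]}
    - {"offset": [-0.192, -0.017, 0.55], "twist": [0, 0, 0]}
    - {"offset": [-0.192, -0.017, 0.585], "twist": [0, 0, 0]}
    - {"offset": [-0.192, -0.017, 0.585], "twist": [0, 0, 0]}

```text
clock: 35.65
eef_pos: [0.5558, -0.3658, 0.0168]
orientation: [-3.141, -0.002, 2.354]
ft_force: [1.1, 0.2, 0.2]
gripper_width: 0.0772
finger_force: 0.0
```

```bash
python3 go.py 0.5573 -0.364 0.015 135
```

```text
t 35.65 pos [ 0.5558 -0.3658  0.0168] yaw 134.86 w 0.0772 j7 1.53
offset [0.001, 0.008, 0.006] twist [-0.0001, -0.0006, -0.0008] mm 3
```

Emit:
step_arm:
  steps:
    - {"offset": [0, 0.008, 0.01], "twist": [0, 0, 0]}
    - {"offset": [0, 0.008, 0.018], "twist": [0, 0, 0]}
    - {"offset": [0, 0.008, 0.018], "twist": [0, 0, 0]}
    - {"offset": [0, 0.008, 0.018], "twist": [0, 0, 0]}
    - {"offset": [0, 0.008, 0.018], "twist": [0, 0, 0]}
    - {"offset": [0, 0.008, 0.018], "twist": [0, 0, 0]}
    - {"offset": [0, 0.008, 0.018], "twist": [0, 0, 0]}
    - {"offset": [0, 0.008, 0.018], "twist": [0, 0, 0]}

```text
clock: 36.65
eef_pos: [0.5578, -0.3644, 0.0118]
orientation: [-3.141, -0.001, 2.354]
ft_force: [0.8, -0.8, -0.0]
gripper_width: 0.077
finger_force: 0.0
```

Emit:
step_arm:
  steps:
    - {"offset": [0, 0, 0], "twist": [0, 0, 0]}
    - {"offset": [0, 0, 0], "twist": [0, 0, 0]}
    - {"offset": [0, 0, 0], "twist": [0, 0, 0]}
    - {"offset": [0, 0, 0], "twist": [0, 0, 0]}
    - {"offset": [0, 0, 0], "twist": [0, 0, 0]}
    - {"offset": [0, 0, 0], "twist": [0, 0, 0]}
    - {"offset": [0, 0, 0], "twist": [0, 0, 0]}
    - {"offset": [0, 0, 0], "twist": [0, 0, 0]}
  gripper: 0
  squeeze: 40

```text
clock: 37.65
eef_pos: [0.558, -0.3646, 0.0122]
orientation: [-3.142, -0.0, 2.354]
ft_force: [-1.7, 0.3, 5.4]
gripper_width: 0.0583
finger_force: 43.1
```

Emit:
step_arm:
  steps:
    - {"offset": [0, 0, -0.05], "twist": [0, 0, 0]}
    - {"offset": [0, 0, -0.15], "twist": [0, 0, 0]}
    - {"offset": [0, 0, -0.3], "twist": [0, 0, 0]}
    - {"offset": [0, 0, -0.42], "twist": [0, 0, 0]}
    - {"offset": [0, 0, -0.42], "twist": [0, 0, 0]}
    - {"offset": [0, 0, -0.42], "twist": [0, 0, 0]}
    - {"offset": [0, 0, -0.42], "twist": [0, 0, 0]}
    - {"offset": [0, 0, -0.42], "twist": [0, 0, 0]}

```text
clock: 38.65
eef_pos: [0.5574, -0.3641, 0.1367]
orientation: [-3.141, -0.003, 2.354]
ft_force: [-0.2, -0.3, -1.5]
gripper_width: 0.0584
finger_force: 43.2
```

```bash
python3 look.py w9 0.156; python3 go.py 0.64 -0.08 0.13 135
```

```text
px 4.3 359.0 centre [ 0.4984 -0.5032] rad 0.0356 ztop -0.4179 spot [ 0.4987 -0.5024] spot px [  5.5 358.5]
px 256.0 263.5 centre [ 0.5541 -0.3614] rad 0.0276 ztop 0.1525 spot [ 0.5509 -0.3533] spot px [263.3 249. ]
t 38.7 pos [ 0.5575 -0.3643  0.1369] yaw 134.85 w 0.058 j7 1.49
offset [0.478, 0.863, 0.024] twist [-0.0002, -0.0008, -0.0008] mm 296
```

```bash
python3 go.py 0.6437 -0.0811 0.12 135 0.6437 -0.0811 0.06 135
```

```text
t 38.7 pos [ 0.5575 -0.3643  0.1369] yaw 134.85 w 0.058 j7 1.49
offset [0.466, 0.869, 0.057] twist [-0.0002, -0.0008, -0.0008] mm 296
offset [0.466, 0.87, 0.257] twist [-0.0002, -0.0008, -0.0008] mm 306
```

Emit:
step_arm:
  steps:
    - {"offset": [0.07, 0.13, 0], "twist": [0, 0, 0]}
    - {"offset": [0.17, 0.32, 0], "twist": [0, 0, 0]}
    - {"offset": [0.27, 0.5, 0], "twist": [0, 0, 0]}
    - {"offset": [0.36, 0.68, 0.03], "twist": [0, 0, 0]}
    - {"offset": [0.44, 0.82, 0.05], "twist": [0, 0, 0]}
    - {"offset": [0.466, 0.87, 0.12], "twist": [0, -0.001, -0.001]}
    - {"offset": [0.466, 0.87, 0.22], "twist": [0, -0.001, -0.001]}
    - {"offset": [0.466, 0.87, 0.25], "twist": [0, -0.001, -0.001]}

```text
clock: 39.7
eef_pos: [0.6422, -0.0822, 0.0603]
orientation: [-3.138, -0.001, 2.356]
ft_force: [0.9, 0.1, -1.6]
gripper_width: 0.0583
finger_force: 43.2
```

```bash
python3 go.py 0.6437 -0.0811 0.038 135
```

```text
t 39.7 pos [ 0.6422 -0.0822  0.0603] yaw 134.99 w 0.0583 j7 1.06
offset [-0.001, 0.006, 0.074] twist [-0.0012, -0.0002, -0.0001] mm 22
```

Emit:
step_arm:
  steps:
    - {"offset": [0, 0.002, 0.02], "twist": [-0.001, 0, 0]}
    - {"offset": [0, 0.002, 0.035], "twist": [-0.001, 0, 0]}
    - {"offset": [0, 0.002, 0.05], "twist": [-0.001, 0, 0]}
    - {"offset": [0, 0.002, 0.06], "twist": [-0.001, 0, 0]}
    - {"offset": [0, 0.002, 0.07], "twist": [-0.001, 0, 0]}
    - {"offset": [0, 0.002, 0.075], "twist": [-0.001, 0, 0]}
    - {"offset": [0, 0.002, 0.075], "twist": [-0.001, 0, 0]}
    - {"offset": [0, 0.002, 0.075], "twist": [-0.001, 0, 0]}

```text
clock: 40.7
eef_pos: [0.6448, -0.0809, 0.0405]
orientation: [3.138, 0.002, 2.357]
ft_force: [0.2, 0.5, -0.6]
gripper_width: 0.0584
finger_force: 43.2
```

```bash
python3 go.py 0.6437 -0.0811 0.038 135
```

```text
t 40.7 pos [ 0.6448 -0.0809  0.0405] yaw 135.03 w 0.0584 j7 1.07
offset [0.002, -0.003, 0.008] twist [0.001, 0.0007, 0.0002] mm 3
```

Emit:
step_arm:
  steps:
    - {"offset": [0.002, -0.002, 0.005], "twist": [0.0005, 0, 0]}
    - {"offset": [0.002, -0.002, 0.009], "twist": [0.0005, 0, 0]}
    - {"offset": [0.002, -0.002, 0.009], "twist": [0.0005, 0, 0]}
    - {"offset": [0.002, -0.002, 0.009], "twist": [0.0005, 0, 0]}
    - {"offset": [0.002, -0.002, 0.009], "twist": [0.0005, 0, 0]}
    - {"offset": [0.002, -0.002, 0.009], "twist": [0.0005, 0, 0]}
    - {"offset": [0.002, -0.002, 0.009], "twist": [0.0005, 0, 0]}
    - {"offset": [0.002, -0.002, 0.009], "twist": [0.0005, 0, 0]}

```text
clock: 41.7
eef_pos: [0.6439, -0.0809, 0.0377]
orientation: [3.14, 0.002, 2.357]
ft_force: [0.3, -0.0, -0.3]
gripper_width: 0.0586
finger_force: 43.2
```

Emit:
step_arm:
  steps:
    - {"offset": [0, 0, 0], "twist": [0, 0, 0]}
    - {"offset": [0, 0, 0], "twist": [0, 0, 0]}
    - {"offset": [0, 0, 0], "twist": [0, 0, 0]}
    - {"offset": [0, 0, 0], "twist": [0, 0, 0]}
    - {"offset": [0, 0, -0.05], "twist": [0, 0, 0]}
    - {"offset": [0, 0, -0.2], "twist": [0, 0, 0]}
    - {"offset": [0, 0, -0.4], "twist": [0, 0, 0]}
    - {"offset": [0, 0, -0.45], "twist": [0, 0, 0]}
  gripper: 0.88

```text
clock: 42.7
eef_pos: [0.6463, -0.0816, 0.1784]
orientation: [3.135, 0.008, 2.356]
ft_force: [1.2, 0.3, 0.2]
gripper_width: 0.075
finger_force: 0.0
```

```bash
python3 go.py 0.62 -0.075 0.17 177
```

```text
t 42.7 pos [ 0.6463 -0.0816  0.1784] yaw 135.01 w 0.075 j7 1.02
offset [0.078, -0.047, 0.027] twist [0.0011, 0.0034, -0.2333] mm 28
```

Emit:
step_arm:
  steps:
    - {"offset": [0.078, -0.047, 0.02], "twist": [0.001, 0.003, -0.233]}
    - {"offset": [0.078, -0.047, 0.02], "twist": [0.001, 0.003, -0.233]}
    - {"offset": [0.078, -0.047, 0.02], "twist": [0.001, 0.003, -0.233]}
    - {"offset": [0.078, -0.047, 0.02], "twist": [0.001, 0.003, -0.233]}
    - {"offset": [0.078, -0.047, 0.02], "twist": [0.001, 0.003, -0.233]}
    - {"offset": [0.078, -0.047, 0.02], "twist": [0.001, 0.003, -0.233]}
    - {"offset": [0.078, -0.047, 0.02], "twist": [0.001, 0.003, -0.233]}
    - {"offset": [0.078, -0.047, 0.02], "twist": [0.001, 0.003, -0.233]}
  gripper: 0.65

```text
clock: 43.7
eef_pos: [0.617, -0.0741, 0.1666]
orientation: [-3.142, -0.007, 3.088]
ft_force: [-0.4, 0.1, 1.1]
gripper_width: 0.0556
finger_force: 0.0
```

```bash
python3 look.py w10 0.054 .5 .7 -.2 .1; python3 go.py 0.534 -0.072 0.16 177 0.534 -0.072 0.043 177
```

```text
px 250.6 213.6 centre [ 0.642  -0.0812] rad 0.0275 ztop 0.0533 spot [ 0.6347 -0.0677] spot px [264.4 205.7]
t 43.75 pos [ 0.617  -0.0741  0.1666] yaw 176.95 w 0.0551 j7 1.65
offset [0.277, -0.008, 0.024] twist [-0.0, -0.0023, -0.0003] mm 83
offset [0.274, -0.008, 0.414] twist [-0.0, -0.0023, -0.0003] mm 149
```

View pics/w10.png

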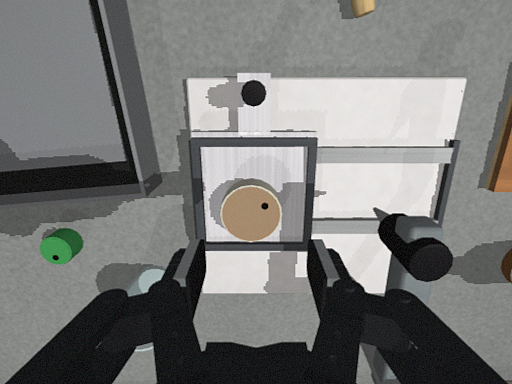

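The view shows the large round flat on the bed, well inside the kerb, with its spot at (264,206) and the probe tip at (374,209).

Emit:
step_arm:
  steps:
    - {"offset": [0.1, -0.004, 0.02], "twist": [0, 0, 0]}
    - {"offset": [0.2, -0.008, 0.02], "twist": [0, -0.002, 0]}
    - {"offset": [0.274, -0.008, 0.03], "twist": [0, -0.002, 0]}
    - {"offset": [0.274, -0.008, 0.1], "twist": [0, -0.002, 0]}
    - {"offset": [0.274, -0.008, 0.22], "twist": [0, -0.002, 0]}
    - {"offset": [0.274, -0.008, 0.34], "twist": [0, -0.002, 0]}
    - {"offset": [0.274, -0.008, 0.405], "twist": [0, -0.002, 0]}
    - {"offset": [0.274, -0.008, 0.405], "twist": [0, -0.002, 0]}

```text
clock: 44.75
eef_pos: [0.5329, -0.0721, 0.0446]
orientation: [3.142, -0.004, 3.089]
ft_force: [-0.1, -0.1, 0.9]
gripper_width: 0.0555
finger_force: 0.0
```

Emit:
step_arm:
  steps:
    - {"offset": [0, 0, 0], "twist": [0, 0, 0]}
    - {"offset": [0, 0, 0], "twist": [0, 0, 0]}
    - {"offset": [0, 0, 0], "twist": [0, 0, 0]}
    - {"offset": [0, 0, 0], "twist": [0, 0, 0]}
    - {"offset": [0, 0, 0], "twist": [0, 0, 0]}
    - {"offset": [0, 0, 0], "twist": [0, 0, 0]}
    - {"offset": [0, 0, 0], "twist": [0, 0, 0]}
    - {"offset": [0, 0, 0], "twist": [0, 0, 0]}
  gripper: 0
  squeeze: 25

```text
clock: 45.75
eef_pos: [0.5349, -0.0719, 0.0469]
orientation: [3.141, 0.001, 3.089]
ft_force: [-1.4, 1.2, 7.3]
gripper_width: 0.0192
finger_force: 25.4
```

Emit:
step_arm:
  steps:
    - {"offset": [0, 0.02, 0], "twist": [0, 0, 0]}
    - {"offset": [0, 0.06, 0], "twist": [0, 0, 0]}
    - {"offset": [0, 0.11, 0], "twist": [0, 0, 0]}
    - {"offset": [0, 0.17, 0], "twist": [0, 0, 0]}
    - {"offset": [0, 0.22, 0], "twist": [0, 0, 0]}
    - {"offset": [0, 0.26, 0], "twist": [0, 0, 0]}
    - {"offset": [0, 0.28, 0], "twist": [0, 0, 0]}
    - {"offset": [0, 0.29, 0], "twist": [0, 0, 0]}

```text
clock: 46.75
eef_pos: [0.5394, 0.0145, 0.0469]
orientation: [-3.141, 0.001, 3.089]
ft_force: [-1.5, -1.5, 6.2]
gripper_width: 0.0192
finger_force: 25.5
```

```bash
python3 go.py 0.54 0.028 0.042 177
python3 - <<'E'
from h import *
c=calibration('wrist'); T=np.eye(4); T[:3,:3]=R.from_euler('xyz',[-3.142,-.007,3.088]).as_matrix(); T[:3,3]=[.617,-.0741,.1666]
K,W=cam('wrist',T); print(ray(K,W,374,208.5,.064))
E
```

```text
t 46.75 pos [0.5394 0.0145 0.0469] yaw 176.97 w 0.0192 j7 1.52
offset [0.0, 0.045, 0.016] twist [-0.0001, 0.0003, -0.0001] mm 14
[0.6387827  0.03145062 0.064     ]
```

Emit:
step_arm:
  steps:
    - {"offset": [0, 0.01, 0], "twist": [0, 0, 0]}
    - {"offset": [0, 0.02, 0], "twist": [0, 0, 0]}
    - {"offset": [0, 0.03, 0], "twist": [0, 0, 0]}
    - {"offset": [0, 0.04, 0], "twist": [0, 0, 0]}
    - {"offset": [0, 0.043, 0], "twist": [0, 0, 0]}
    - {"offset": [0, 0.043, 0], "twist": [0, 0, 0]}
    - {"offset": [0, 0.043, 0], "twist": [0, 0, 0]}
    - {"offset": [0, 0.043, 0], "twist": [0, 0, 0]}

```text
clock: 47.75
eef_pos: [0.54, 0.0272, 0.0469]
orientation: [3.142, 0.001, 3.088]
ft_force: [-1.2, -0.7, 6.8]
gripper_width: 0.0192
finger_force: 25.5
```

Run:
```python
from h import *
a,d=grab_frame('scene'); K,W=cam('scene'); print(manip.state()['eef_pos'])
save('chk2',cv2.resize(a[164:224,258:318],None,fx=8,fy=8,interpolation=cv2.INTER_CUBIC))
for f in frags(a,(265,170,312,220)): print(f, ray(K,W,f[0],f[1],.054).round(4), ray(K,W,*f[3],.054).round(4) if f[3] else 0)
```

```text
[0.54008157 0.02718202 0.04687111]
(287.4507936507936, 201.47301587301587, 10.690064430236816, (np.float64(282.120218579235), np.float64(203.5390829175576))) [0.648  0.0156 0.054 ] [0.6401 0.0032 0.054 ]
```

View pics/chk2.png

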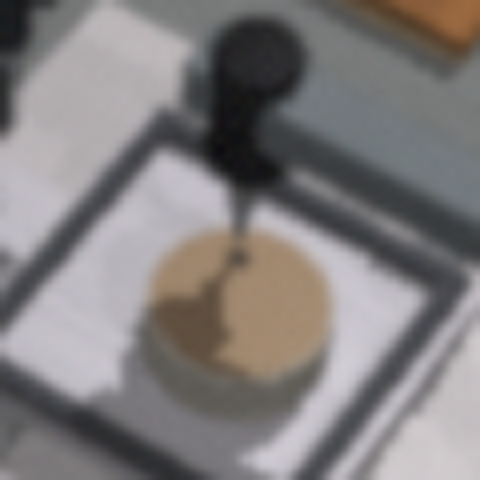

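The probe point (240,238) is directly over the spot (238,257), at the same image position as the first reading. I'll let go, wait, then slide the carriage home.

Emit:
step_arm:
  steps:
    - {"offset": [0, 0, 0], "twist": [0, 0, 0]}
    - {"offset": [0, 0, 0], "twist": [0, 0, 0]}
    - {"offset": [0, 0, 0], "twist": [0, 0, 0]}
    - {"offset": [0, 0, 0], "twist": [0, 0, 0]}
    - {"offset": [0, 0, 0], "twist": [0, 0, 0]}
    - {"offset": [0, 0, 0], "twist": [0, 0, 0]}
    - {"offset": [0, 0, 0], "twist": [0, 0, 0]}
    - {"offset": [0, 0, 0], "twist": [0, 0, 0]}
  gripper: 0.4

```text
clock: 48.8
eef_pos: [0.5393, 0.0275, 0.0457]
orientation: [3.142, -0.001, 3.089]
ft_force: [-0.1, 0.5, 0.3]
gripper_width: 0.0339
finger_force: 0.0
```

Emit:
step_arm:
  steps:
    - {"offset": [0, 0, 0], "twist": [0, 0, 0]}
    - {"offset": [0, 0, 0], "twist": [0, 0, 0]}
    - {"offset": [0, 0, 0], "twist": [0, 0, 0]}
    - {"offset": [0, 0, 0], "twist": [0, 0, 0]}
    - {"offset": [0, 0, 0], "twist": [0, 0, 0]}
    - {"offset": [0, 0, 0], "twist": [0, 0, 0]}
    - {"offset": [0, 0, 0], "twist": [0, 0, 0]}
    - {"offset": [0, 0, 0], "twist": [0, 0, 0]}

```text
clock: 49.8
eef_pos: [0.5392, 0.0275, 0.0457]
orientation: [3.142, -0.001, 3.089]
ft_force: [0.1, 0.6, 0.4]
gripper_width: 0.0346
finger_force: 0.0
```

Emit:
step_arm:
  steps:
    - {"offset": [0, 0, 0], "twist": [0, 0, 0]}
    - {"offset": [0, 0, 0], "twist": [0, 0, 0]}
    - {"offset": [0, 0, 0], "twist": [0, 0, 0]}
    - {"offset": [0, 0, 0], "twist": [0, 0, 0]}
    - {"offset": [0, 0, 0], "twist": [0, 0, 0]}
    - {"offset": [0, 0, 0], "twist": [0, 0, 0]}
    - {"offset": [0, 0, 0], "twist": [0, 0, 0]}
    - {"offset": [0, 0, 0], "twist": [0, 0, 0]}

```text
clock: 50.8
eef_pos: [0.5392, 0.0275, 0.0457]
orientation: [3.142, -0.001, 3.089]
ft_force: [0.0, -0.2, -0.6]
gripper_width: 0.0343
finger_force: 0.0
```

Emit:
step_arm:
  steps:
    - {"offset": [0, 0, 0], "twist": [0, 0, 0]}
    - {"offset": [0, 0, 0], "twist": [0, 0, 0]}
    - {"offset": [0, 0, 0], "twist": [0, 0, 0]}
    - {"offset": [0, 0, 0], "twist": [0, 0, 0]}
    - {"offset": [0, 0, 0], "twist": [0, 0, 0]}
    - {"offset": [0, 0, 0], "twist": [0, 0, 0]}
    - {"offset": [0, 0, 0], "twist": [0, 0, 0]}
    - {"offset": [0, 0, 0], "twist": [0, 0, 0]}
  gripper: 0

```text
clock: 51.8
eef_pos: [0.5393, 0.0275, 0.0458]
orientation: [3.142, -0.001, 3.089]
ft_force: [-2.8, 0.8, 4.3]
gripper_width: 0.0194
finger_force: 25.1
```

Emit:
step_arm:
  steps:
    - {"offset": [0, -0.02, 0], "twist": [0, 0, 0]}
    - {"offset": [0, -0.06, 0], "twist": [0, 0, 0]}
    - {"offset": [0, -0.11, 0], "twist": [0, 0, 0]}
    - {"offset": [0, -0.17, 0], "twist": [0, 0, 0]}
    - {"offset": [0, -0.23, 0], "twist": [0, 0, 0]}
    - {"offset": [0, -0.28, 0], "twist": [0, 0, 0]}
    - {"offset": [0, -0.32, 0], "twist": [0, 0, 0]}
    - {"offset": [0, -0.335, 0], "twist": [0, 0, 0]}

```text
clock: 52.8
eef_pos: [0.534, -0.0721, 0.0458]
orientation: [3.14, -0.001, 3.089]
ft_force: [-1.3, 11.7, 7.0]
gripper_width: 0.0189
finger_force: 25.7
```

Emit:
step_arm:
  steps:
    - {"offset": [0, -0.01, 0], "twist": [0, 0, 0]}
    - {"offset": [0, -0.01, 0], "twist": [0, 0, 0]}
    - {"offset": [0, -0.01, 0], "twist": [0, 0, 0]}
    - {"offset": [0, -0.005, 0], "twist": [0, 0, 0]}
    - {"offset": [0, 0, 0], "twist": [0, 0, 0]}
    - {"offset": [0, 0.003, 0], "twist": [0, 0, 0]}
    - {"offset": [0, 0.003, 0], "twist": [0, 0, 0]}
    - {"offset": [0, 0.003, 0], "twist": [0, 0, 0]}

```text
clock: 53.8
eef_pos: [0.5341, -0.0719, 0.0458]
orientation: [3.141, -0.001, 3.089]
ft_force: [-1.3, 1.1, 5.4]
gripper_width: 0.0191
finger_force: 25.5
```

Emit:
step_arm:
  steps:
    - {"offset": [0, 0, 0], "twist": [0, 0, 0]}
    - {"offset": [0, 0, 0], "twist": [0, 0, 0]}
    - {"offset": [0, 0, 0], "twist": [0, 0, 0]}
    - {"offset": [0, 0, 0], "twist": [0, 0, 0]}
    - {"offset": [0, 0, -0.1], "twist": [0, 0, 0]}
    - {"offset": [0, 0, -0.25], "twist": [0, 0, 0]}
    - {"offset": [0, 0, -0.43], "twist": [0, 0, 0]}
    - {"offset": [0, 0, -0.43], "twist": [0, 0, 0]}
  gripper: 0.65

```text
clock: 54.8
eef_pos: [0.5371, -0.0724, 0.1788]
orientation: [3.141, 0.007, 3.089]
ft_force: [0.8, 0.5, -1.1]
gripper_width: 0.0556
finger_force: 0.0
```

```bash
python3 look.py w11 0.054 .5 .7 -.2 .1; python3 go.py 0.642 -0.081 0.15 135 0.642 -0.081 0.042 135
```

```text
px 253.3 274.9 centre [ 0.6416 -0.0815] rad 0.0275 ztop 0.0526 spot [ 0.6342 -0.0679] spot px [265.6 268.5]
t 54.85 pos [ 0.5354 -0.0721  0.1764] yaw 176.98 w 0.0555 j7 1.64
offset [-0.356, -0.011, 0.089] twist [0.0004, 0.0009, 0.2332] mm 110
offset [-0.355, -0.011, 0.449] twist [0.0004, 0.0009, 0.2332] mm 172
```

Emit:
step_arm:
  steps:
    - {"offset": [-0.15, 0, 0.02], "twist": [0, 0.001, 0.06]}
    - {"offset": [-0.3, -0.01, 0.04], "twist": [0, 0.001, 0.12]}
    - {"offset": [-0.355, -0.01, 0.07], "twist": [0, 0.001, 0.18]}
    - {"offset": [-0.355, -0.01, 0.08], "twist": [0, 0.001, 0.233]}
    - {"offset": [-0.355, -0.01, 0.08], "twist": [0, 0.001, 0.233]}
    - {"offset": [-0.355, -0.01, 0.15], "twist": [0, 0.001, 0.233]}
    - {"offset": [-0.355, -0.01, 0.22], "twist": [0, 0.001, 0.233]}
    - {"offset": [-0.355, -0.01, 0.28], "twist": [0, 0.001, 0.233]}
  gripper: 0.9

```text
clock: 55.85
eef_pos: [0.6392, -0.0805, 0.0884]
orientation: [-3.139, -0.005, 2.358]
ft_force: [-0.5, -0.7, 0.3]
gripper_width: 0.0768
finger_force: 0.0
```

```bash
python3 go.py 0.643 -0.081 0.039 135
```

```text
t 55.85 pos [ 0.6392 -0.0805  0.0884] yaw 135.08 w 0.0768 j7 1.05
offset [-0.011, 0.008, 0.164] twist [-0.0009, -0.0017, 0.0004] mm 50
```

Emit:
step_arm:
  steps:
    - {"offset": [-0.009, 0.005, 0.05], "twist": [0, -0.001, 0]}
    - {"offset": [-0.009, 0.005, 0.1], "twist": [0, -0.001, 0]}
    - {"offset": [-0.009, 0.005, 0.14], "twist": [0, -0.001, 0]}
    - {"offset": [-0.009, 0.005, 0.163], "twist": [0, -0.001, 0]}
    - {"offset": [-0.009, 0.005, 0.163], "twist": [0, -0.001, 0]}
    - {"offset": [-0.009, 0.005, 0.163], "twist": [0, -0.001, 0]}
    - {"offset": [-0.009, 0.005, 0.163], "twist": [0, -0.001, 0]}
    - {"offset": [-0.009, 0.005, 0.163], "twist": [0, -0.001, 0]}

```text
clock: 56.85
eef_pos: [0.6433, -0.0813, 0.0421]
orientation: [-3.14, -0.0, 2.357]
ft_force: [-0.5, -0.8, 0.4]
gripper_width: 0.0768
finger_force: 0.0
```

Emit:
step_arm:
  steps:
    - {"offset": [0, 0, 0], "twist": [0, 0, 0]}
    - {"offset": [0, 0, 0], "twist": [0, 0, 0]}
    - {"offset": [0, 0, 0], "twist": [0, 0, 0]}
    - {"offset": [0, 0, 0], "twist": [0, 0, 0]}
    - {"offset": [0, 0, 0], "twist": [0, 0, 0]}
    - {"offset": [0, 0, 0], "twist": [0, 0, 0]}
    - {"offset": [0, 0, 0], "twist": [0, 0, 0]}
    - {"offset": [0, 0, 0], "twist": [0, 0, 0]}
  gripper: 0
  squeeze: 40

```text
clock: 57.85
eef_pos: [0.6432, -0.0813, 0.0425]
orientation: [-3.14, -0.0, 2.357]
ft_force: [-1.1, -0.5, 4.9]
gripper_width: 0.0581
finger_force: 41.8
```

```bash
python3 go.py 0.643 -0.081 0.2 135 0.48 0 0.2 160
```

```text
t 57.85 pos [ 0.6432 -0.0813  0.0425] yaw 135.04 w 0.0581 j7 1.07
offset [0.001, -0.0, -0.525] twist [-0.0004, -0.0001, 0.0002] mm 158
offset [0.577, -0.193, -0.525] twist [-0.0004, -0.0002, -0.1387] mm 241
```

Emit:
step_arm:
  steps:
    - {"offset": [0, 0, -0.05], "twist": [0, 0, 0]}
    - {"offset": [0, 0, -0.15], "twist": [0, 0, 0]}
    - {"offset": [0, 0, -0.3], "twist": [0, 0, 0]}
    - {"offset": [0.1, -0.03, -0.45], "twist": [0, 0, -0.03]}
    - {"offset": [0.25, -0.08, -0.52], "twist": [0, 0, -0.06]}
    - {"offset": [0.4, -0.13, -0.52], "twist": [0, 0, -0.09]}
    - {"offset": [0.53, -0.18, -0.52], "twist": [0, 0, -0.12]}
    - {"offset": [0.577, -0.193, -0.52], "twist": [0, 0, -0.139]}

```text
clock: 58.85
eef_pos: [0.4778, 0.001, 0.1985]
orientation: [-3.141, -0.002, 2.797]
ft_force: [0.9, 1.0, -1.4]
gripper_width: 0.0581
finger_force: 43.2
```

```bash
python3 go.py 0.57 0.35 0.16 177 0.48 0.27 0.19 177
python3 - <<'E'
from h import *
b,e=grab_frame('top'); K,W=cam('top'); V,U=np.mgrid[:384,:512]; P=np.stack([(U-K[2])/K[0]*e,(V-K[3])/K[1]*e,e],-1)@W[:3,:3].T+W[:3,3]
x,y,z=P[...,0],P[...,1],P[...,2]; m=(e>0)&(x>.4)&(x<.66)&(y>.19)&(y<.43)&(z>.018)&(z<.06); print('tray disc',x[m].mean(),y[m].mean(),np.median(z[m]),m.sum())
E
```

```text
t 58.85 pos [0.4778 0.001  0.1985] yaw 160.25 w 0.0581 j7 1.22
offset [0.103, 1.199, 0.128] twist [-0.0002, -0.0006, -0.093] mm 363
offset [0.296, 0.847, 0.028] twist [-0.0002, -0.0006, -0.093] mm 269
tray disc 0.4992098062029084 0.2767716674728786 0.028979012006131954 162
```

Emit:
step_arm:
  steps:
    - {"offset": [0.02, 0.15, 0], "twist": [0, 0, -0.03]}
    - {"offset": [0.04, 0.33, 0], "twist": [0, 0, -0.06]}
    - {"offset": [0.06, 0.52, 0.02], "twist": [0, 0, -0.09]}
    - {"offset": [0.08, 0.71, 0.04], "twist": [0, 0, -0.093]}
    - {"offset": [0.09, 0.88, 0.06], "twist": [0, 0, -0.093]}
    - {"offset": [0.1, 1, 0.1], "twist": [0, 0, -0.093]}
    - {"offset": [0.1, 1, 0.13], "twist": [0, 0, -0.093]}
    - {"offset": [0.1, 1, 0.13], "twist": [0, 0, -0.093]}

```text
clock: 59.9
eef_pos: [0.5543, 0.2908, 0.1576]
orientation: [-3.139, -0.002, 3.084]
ft_force: [-1.3, -0.3, -1.0]
gripper_width: 0.058
finger_force: 43.2
```

```bash
python3 go.py 0.575 0.352 0.04 177
python3 - <<'E'
from h import *
b,e=grab_frame('scene'); K,W=cam('scene'); V,U=np.mgrid[:384,:512]; P=np.stack([(U-K[2])/K[0]*e,(V-K[3])/K[1]*e,e],-1)@W[:3,:3].T+W[:3,3]
x,y,z=P[...,0],P[...,1],P[...,2]; m=(e>0)&(x>.42)&(x<.64)&(y>.21)&(y<.41)&(z>.023)&(z<.04); print('tray disc',x[m].mean(),y[m].mean(),np.percentile(z[m],[5,50,95]),m.sum()); save('sc3',b)
E
```

```text
t 59.9 pos [0.5543 0.2908 0.1576] yaw 176.7 w 0.058 j7 1.01
offset [-0.058, 0.209, 0.391] twist [-0.0009, -0.0007, -0.0016] mm 134
tray disc 0.49904157866090143 0.27809584531411025 [0.02389057 0.02736088 0.02979417] 86
```

The small round has been knocked to (0.499, 0.277). It is still flat on the tray floor, and there is room for the large round beside it.

Emit:
step_arm:
  steps:
    - {"offset": [-0.03, 0.1, 0.02], "twist": [-0.001, 0, -0.001]}
    - {"offset": [-0.06, 0.209, 0.08], "twist": [-0.001, 0, -0.001]}
    - {"offset": [-0.06, 0.209, 0.2], "twist": [-0.001, 0, -0.001]}
    - {"offset": [-0.06, 0.209, 0.3], "twist": [-0.001, 0, -0.001]}
    - {"offset": [-0.06, 0.209, 0.38], "twist": [-0.001, 0, -0.001]}
    - {"offset": [-0.06, 0.209, 0.4], "twist": [-0.001, 0, -0.001]}
    - {"offset": [-0.06, 0.209, 0.4], "twist": [-0.001, 0, -0.001]}
    - {"offset": [-0.06, 0.209, 0.4], "twist": [-0.001, 0, -0.001]}

```text
clock: 60.95
eef_pos: [0.5763, 0.3541, 0.04]
orientation: [3.138, 0.001, 3.088]
ft_force: [0.4, -0.4, -1.5]
gripper_width: 0.0582
finger_force: 43.3
```

```bash
python3 go.py 0.575 0.352 0.0185 177
```

```text
t 60.95 pos [0.5763 0.3541 0.04  ] yaw 176.95 w 0.0582 j7 0.96
offset [0.004, -0.007, 0.072] twist [0.0011, 0.0002, -0.0003] mm 22
```

Emit:
step_arm:
  steps:
    - {"offset": [0, -0.004, 0.02], "twist": [0.001, 0, 0]}
    - {"offset": [0, -0.004, 0.04], "twist": [0.001, 0, 0]}
    - {"offset": [0, -0.004, 0.055], "twist": [0.001, 0, 0]}
    - {"offset": [0, -0.004, 0.065], "twist": [0.001, 0, 0]}
    - {"offset": [0, -0.004, 0.072], "twist": [0.001, 0, 0]}
    - {"offset": [0, -0.004, 0.072], "twist": [0.001, 0, 0]}
    - {"offset": [0, -0.004, 0.072], "twist": [0.001, 0, 0]}
    - {"offset": [0, -0.004, 0.072], "twist": [0.001, 0, 0]}

```text
clock: 61.95
eef_pos: [0.575, 0.3527, 0.0175]
orientation: [-3.14, -0.002, 3.089]
ft_force: [-2.6, -2.2, 5.1]
gripper_width: 0.0577
finger_force: 43.9
```

Emit:
step_arm:
  steps:
    - {"offset": [0, 0, 0], "twist": [0, 0, 0]}
    - {"offset": [0, 0, 0], "twist": [0, 0, 0]}
    - {"offset": [0, 0, 0], "twist": [0, 0, 0]}
    - {"offset": [0, 0, 0], "twist": [0, 0, 0]}
    - {"offset": [0, 0, -0.05], "twist": [0, 0, 0]}
    - {"offset": [0, 0, -0.25], "twist": [0, 0, 0]}
    - {"offset": [0, 0, -0.45], "twist": [0, 0, 0]}
    - {"offset": [0, 0, -0.6], "twist": [0, 0, 0]}
  gripper: 0.85

```text
clock: 62.95
eef_pos: [0.5763, 0.3532, 0.2012]
orientation: [3.14, 0.002, 3.089]
ft_force: [0.8, 0.6, -0.4]
gripper_width: 0.0728
finger_force: 0.0
```

Emit:
step_arm:
  steps:
    - {"offset": [0.2, 0, 0], "twist": [0, 0, 0]}
    - {"offset": [0.4, 0, 0], "twist": [0, 0, 0]}
    - {"offset": [0.5, 0, 0], "twist": [0, 0, 0]}
    - {"offset": [0.5, 0, 0], "twist": [0, 0, 0]}
    - {"offset": [0.5, 0, 0], "twist": [0, 0, 0]}
    - {"offset": [0.5, 0, 0], "twist": [0, 0, 0]}
    - {"offset": [0.5, 0, 0], "twist": [0, 0, 0]}
    - {"offset": [0.5, 0, 0], "twist": [0, 0, 0]}

```text
clock: 63.95
eef_pos: [0.426, 0.3606, 0.1969]
orientation: [-3.14, -0.001, 3.088]
ft_force: [-0.3, -0.7, 0.0]
gripper_width: 0.072
finger_force: 0.0
```

Run:
```python
from h import *
b,e=grab_frame('top'); s,_=grab_frame('scene'); save('fin',np.hstack([cv2.resize(b[100:270,70:440],(400,184)),cv2.resize(s,(400,300))[60:244]]))
K,W=cam('top'); V,U=np.mgrid[:384,:512]
def cloud(e,K,W): return np.stack([(U-K[2])/K[0]*e,(V-K[3])/K[1]*e,e],-1)@W[:3,:3].T+W[:3,3]
for n in('top','scene'):
    _,e=grab_frame(n); K,W=cam(n); P=cloud(e,K,W); x,y,z=P[...,0],P[...,1],P[...,2]
    m=(e>0)&(x>.42)&(x<.64)&(y>.2)&(y<.42)&(z>.021)&(z<.045)
    for c in rects(m): 
        k=np.zeros(m.shape,np.uint8); cv2.drawContours(k,[c],-1,1,-1); k=(k>0)&m; print(n,'disc',x[k].mean().round(4),y[k].mean().round(4),np.percentile(z[k],[10,50,90]).round(4),k.sum())
    kn=(e>0)&(x>.5)&(x<.56)&(y>-.12)&(y<.1)&(z>.064)&(z<.08); print('knob',x[kn].mean(),y[kn].mean())
```

```text
top disc 0.4995 0.278 [0.0264 0.0288 0.0311] 157
top disc 0.575 0.3486 [0.0265 0.029  0.0309] 427
knob 0.5345186716382584 -0.074189462952309
scene disc 0.4993 0.2775 [0.0248 0.0275 0.0292] 90
scene disc 0.5749 0.3476 [0.0246 0.0275 0.0294] 235
knob 0.5341425389019765 -0.07431029541351475
```

View pics/fin.png

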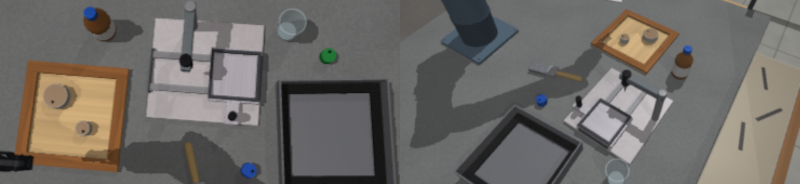

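The final views show both fragments flat on the tray floor, at (57,97) and (85,128) in the left panel. The crate is empty, the carriage is home at (236,75), and the bystanders look undisturbed. Handing in.

```bash
python3 -c "
from station import manip
print(manip.close_job())"
```

```text
the job is handed in; nothing more can be done
None
```

The small round and large round, the only fragments in the crate, were each read under the probe in order and put away flat on the tray floor; the empty carriage is home and the job is handed in, though the hand-in returned no verdict.

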